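Turn the pressed tile over onto the checking jig

ROBOT

A 6-joint arm with a two-finger parallel gripper is mounted at the origin on the work surface. World frame = base frame: x ahead of the robot, y to its left, z up, the work surface at z = 0. Lengths are in m, angles in degrees, forces in N, time in s.
With the tool pointing down it reaches from about 0.35 to 0.775 m from the base axis. Payload 7.3 kg.
Tool frame: the origin (TCP) lies on the centre line of the jaws, within the pads' length; the fingertips stand 17 mm ahead of it and the grasp point (between the pads) lies 2 mm behind it; x points along the fingers, z is the direction in which the jaws open and shut, and the axes are right-handed (so a half turn about x gives the same grasp; the last joint's range is limited). The gripper opens to 92 mm and grips with 3 to 60 N. Pads are 19 mm wide; open, the fingers measure 130 mm over their backs; the gripper's body (75 mm by 190 mm) begins 47 mm behind the grasp point.
Start: joints at [-8.365, 19.595, 87.324, -0, 73.075, -8.365], TCP at [0.525, 0, 0.244] pointing down, gripper open.
Joint ranges: [-145.02, 145.02], [-44.19, 115.74], [2.07, 154.8], [-57.11, 237.11], [16.16, 152.29], [-177.93, 177.93]. Speed limits (degrees/s): [147.25, 147.25, 180, 180, 180, 180].

INTERFACE

Orientations are given as [roll, pitch, yaw] about the fixed x, y, z axes, in that order (R = Rz(yaw) Ry(pitch) Rx(roll)).
In Python, from cell import robot gives the robot as it stands.
- The arm moves only by the shell command python3 -m crank 'ROWS' [FORCE]. ROWS is JSON, one flat list of numbers, 7 for each row, row after row: the shift along the world's x, y, z in m, then the turn, a rotation vector about the world's x, y, z in rad, then the finger opening in m, from 0 to 0.0918. A call has 1 to 10 rows; each row shifts and turns the pose as measured when the row begins; what a row does not reach is not made up. A row lasts 1/8 s, in which the tool goes at most 62.5 mm and 10.7 degrees, less where a joint would pass 70% of its speed; a pose out of reach is approached as far as the arm can. A call is refused whole if a number of a shift passes 0.0625 or a number of a turn 0.188, either way. A call with a gripper value outside its range is refused whole. The fingers move at their own pace and stop on an object; FORCE is the grip in N (left out, the last holds). Time passes only in rows, so rows that do not move let the fingers close. It gives the time, the measured TCP pose, the force and the opening at its end, in the units of the state.
- robot.read_state(): the state, without advancing time (a new reading comes with each control period).
- robot.read_camera(name): name is "scene" or "side" or "wrist"; returns the picture (420x560x3 uint8, red, green, blue); there is no depth.
- robot.calibration(name): a dict with "mtx" (3x3 intrinsics, pixels), "D" ([k1, k2, p1, p2, k3] as OpenCV has them; the pictures are not rectified), "rvec" (rotation vector, rad) and "tvec" (3), from world to camera coordinates, as OpenCV has them. Camera axes: x right, y down, z forward; pixel columns grow to the right and rows downward; lengths in m; the calibration is good to about 2 mm. A picture is of the moment at which its call begins: read the wrist's pose just before it. calibration takes no time and is no camera call; for the wrist camera it gives the pose at the moment of the call.
- robot.close_job(): hands the job in, once; it reports no verdict.
The state is a dict: "clock": time; "joint_positions": joint angles; "joint_velocities": joint speeds; "tau": joint torques, N m; "tcp_pos": TCP position; "eef_rot": TCP orientation; "wrist_force": force on the tool from outside, world axes, zero at the start; "torque": the same for the moment, N m; "finger_gap": finger opening in m.
Only numpy, scipy, OpenCV 4.12 (cv2) and the standard library are available. Lean on these libraries where they do the work, as an engineer would, in place of code of your own. Each camera call takes 0.05 s, during which the arm holds its last target.

TASK

The blue tile pressed from recycled caps has cooled blue side up on its metal stand. Turn it over and lay it on the yellow checking jig with its white speckled back facing up, flat on the bed between the two end stops and about centred across it; use the wooden rack to stand it on end if you need to change your grip. Never let the tile drop or fall over, and leave the other things on the table where they are.

Things in the scene. Friction and masses are not known exactly. Their poses are not given: they have to be found in the camera images.
- tile: the loose tile, a stiff plastic slab 100 mm long (its y), 60 mm wide (its x), 12 mm thick (its z), about 50 to 100 g. Origin at its very centre. Its +z face is blue, its -z face white with coloured round flecks. It starts blue face up, roughly centred on the stand with its length along the stand's; it can be gripped across its 60 mm width, both long side faces being free
- stand: fixed metal cooling stand, a dark foot 36 x 100 x 10 mm (x, y, z) carrying an aluminium block 36 x 84 mm whose flat top is 40 mm above the table; narrower than the tile, so that the tile's long sides overhang it by 12 mm each. Origin on the table under its centre, long axis = y
- rack: fixed wooden rack with one upright slot for standing the tile on its short end: base 44 (x) x 90 (y) x 12 mm. Slot along x, 40 mm long, ends open, so the tile sticks out 10 mm at each; gap along y 15 mm up to 42 mm above the table, then flaring to about 35 mm at 55 mm. Origin on the table under its centre. A tile standing in it leans up to 6 degrees either way
- rack_floor (a point): centre of the slot's floor, 12 mm above the table; axes as the rack's
- jig: fixed yellow checking jig, a block 36 (x) x 120 (y) x 40 mm, narrower than the tile, with a dark stop 7 mm thick and 6 mm high on the bed at each end; 106 mm clear between the stops. Origin on the table under its centre, long axis = y. The stand and the jig may be on either side of the rack
- jig_bed (a point): centre of the jig's bed (its flat top), 40 mm above the table, axes as the jig's; the finished tile's centre lies 6 mm above it
- spare_tile: bystander: a loose all-red tile, 100 x 60 x 12 mm, lying on the table; origin at its centre
- cap_red: bystander: red bottle cap, 36 mm across, 13 mm high; origin at the centre of its underside
- cap_green: bystander: green bottle cap, same size, grey top; origin at the centre of its underside
- cap_white: bystander: white bottle cap, same size; origin at the centre of its underside
- brush: bystander: flat hand brush 200 mm long (its x), 42 mm wide, 20 mm high, lying on the table; origin at the middle of its underside

How it is judged:
By the outcome, as a careful person would: the job done as asked, in the order asked, and still so for the second after the job is handed in, with the robot touching nothing.
It also fails if it takes over 59 s, if anything falls off the work surface, if the arm or the gripper's body presses on something with over 40 N, if the wrist force passes 120 N, or if a joint passes its speed limit or range.

## Working session

There is one attempt and no reset: what is moved stays moved. The work goes in short steps, Python scripts to look and compute and a shell command to move; the robot and the scene stay as the last step left them, time stands still between calls to the robot, and variables do not carry over. Pictures are saved under pics/ and viewed, and the job is handed in when it is done.

```bash
ls; mkdir -p pics
python3 - <<'E'
from cell import robot
import cv2
print(robot.read_state())
for n in ("scene","side"):
    im=robot.read_camera(n); cv2.imwrite(f"pics/{n}0.png",im[:,:,::-1])
    print(n,robot.calibration(n))
E
```

```text
pics
{'clock': 0.0, 'joint_positions': array([-8.36543986e+00,  1.96356414e+01,  8.73791039e+01, -1.62635674e-04,
        7.30732971e+01, -8.36645161e+00]), 'joint_velocities': array([ 0.0248064 , -0.07393361,  0.02582736, -0.03937708, -0.03362342,
       -0.0409225 ]), 'tau': array([ 7.61924657e-04, -4.31245601e+01, -2.44219762e+01,  7.17750052e-02,
        5.59406646e-02, -1.04314388e-04]), 'tcp_pos': array([5.24610352e-01, 7.63841209e-05, 2.43040727e-01]), 'eef_rot': array([171.73475486,  89.91195743, 171.73581408]), 'wrist_force': array([ 0.0282674 ,  0.19966135, -0.68641438]), 'torque': array([ 0.03567886,  0.0169572 , -0.01439988]), 'finger_gap': 0.09177171941095254}
scene {'mtx': array([[414.24004423,   0.        , 275.45873335],
       [  0.        , 414.24004423, 204.48468886],
       [  0.        ,   0.        ,   1.        ]]), 'D': array([-0.04503834,  0.        ,  0.        ,  0.        ,  0.        ]), 'rvec': array([ 1.79091981,  1.92912089, -0.63039617]), 'tvec': array([ 0.02539306, -0.42957535,  1.16718437])}
side {'mtx': array([[534.99800078,   0.        , 294.9285985 ],
       [  0.        , 534.99800078, 207.25915093],
       [  0.        ,   0.        ,   1.        ]]), 'D': array([-0.16909801,  0.        ,  0.        ,  0.        ,  0.        ]), 'rvec': array([ 0.67606883, -2.4517089 ,  1.33978044]), 'tvec': array([0.48512314, 0.21790988, 0.83560969])}
```

View pics/scene0.png

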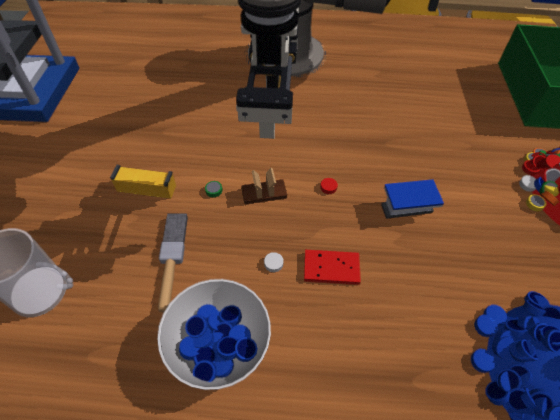

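View pics/side0.png

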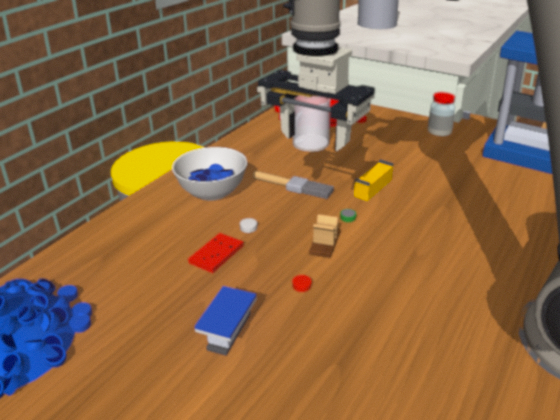

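The scene picture shows the tile at about (413,194), rack (264,189) and jig (144,182). The red cap lies between tile and rack, and the green cap between rack and jig. I'll enlarge these for corner measurements.

```bash
cat > h.py <<'E'
import numpy as np, cv2
from cell import robot
def ray(cal,uv):
    p=cv2.undistortPoints(np.array(uv,float).reshape(-1,1,2),cal["mtx"],cal["D"]).reshape(-1,2)
    R=cv2.Rodrigues(cal["rvec"])[0]; C=-R.T@cal["tvec"]
    return C,np.c_[p,np.ones(len(p))]@R
def at(cal,uv,z):
    C,d=ray(cal,uv); return C+d*((z-C[2])/d[:,2])[:,None]
def proj(cal,P):
    return cv2.projectPoints(np.array(P,float).reshape(-1,1,3),cal["rvec"],cal["tvec"],cal["mtx"],cal["D"])[0].reshape(-1,2)
E
python3 - <<'E'
import cv2,numpy as np
im=cv2.imread("pics/scene0.png")
a=im[160:225,100:230];b=im[150:215,225:355];c=im[165:230,345:475]
z=lambda q:cv2.resize(q,None,fx=6,fy=6,interpolation=cv2.INTER_CUBIC)
for n,q in zip("abc",(a,b,c)): cv2.imwrite(f"pics/z{n}.png",z(q))
from h import *
s=robot.calibration("scene")
for n,(lo,hi),zz in (("tile",((110,150,60),(130,255,255)),.052),("spare",((0,150,90),(8,255,255)),.012)):
    m=cv2.inRange(cv2.cvtColor(im,cv2.COLOR_BGR2HSV),lo,hi)
    k,l,st,ce=cv2.connectedComponentsWithStats(m)
    for i in range(1,k):
        if st[i,4]>150 and st[i,1]<280 and 100<st[i,0]<460:
            cs=cv2.findContours((l==i).astype(np.uint8),cv2.RETR_EXTERNAL,cv2.CHAIN_APPROX_NONE)[0][0]
            P=at(s,cs,zz)[:,:2].astype(np.float32)
            print(n,st[i],cv2.minAreaRect(P))
E
```

```text
tile [ 385  180   58   30 1284] ((0.5274705290794373, 0.2812899649143219), (0.062093060463666916, 0.10064955800771713), 11.358213424682617)
spare [320 177  18  17 203] ((0.4828050136566162, 0.1227101981639862), (0.0380433052778244, 0.03584352880716324), 57.59975814819336)
spare [ 304  249   57   36 1689] ((0.6747312545776367, 0.12590530514717102), (0.10224699974060059, 0.06561006605625153), 89.82353973388672)
```

View pics/za.png

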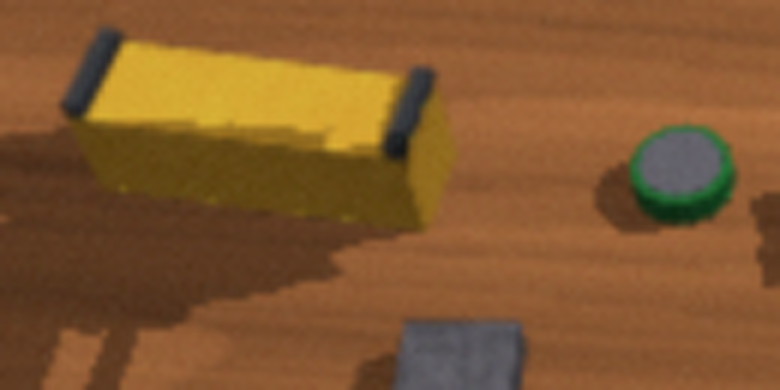

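View pics/zb.png

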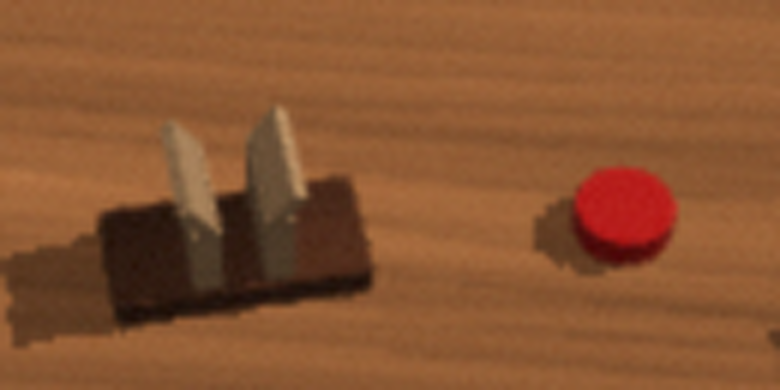

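View pics/zc.png

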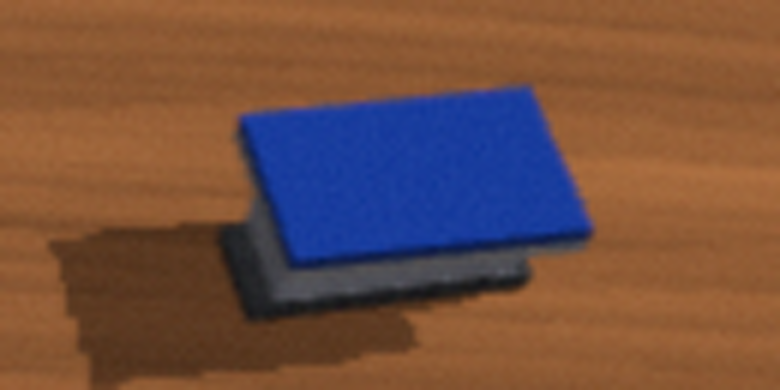

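Run:
```python
import cv2,numpy as np
im=cv2.imread("pics/side0.png")
z=lambda x,y:cv2.resize(im[y:y+65,x:x+65],None,fx=6,fy=6,interpolation=cv2.INTER_CUBIC)
cv2.imwrite("pics/zs.png",np.hstack([z(345,150),z(295,205)]))
```

```text
(no output)
```

View pics/zs.png

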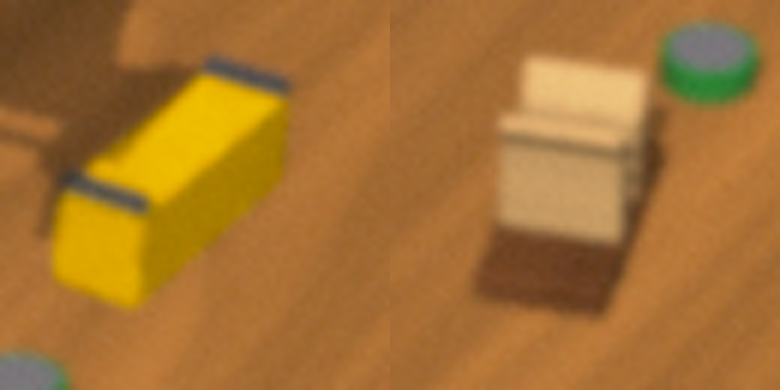

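```bash
cat > fit.py <<'E'
from h import *
from scipy.optimize import least_squares
def fit(name,obs,x0,zfix=True):
    # obs: list (cal, uv, local mm)
    def f(p):
        c,s=np.cos(p[2]),np.sin(p[2]); r=[]
        for cal,uv,l in obs:
            l=np.array(l)/1000; w=[p[0]+c*l[0]-s*l[1],p[1]+s*l[0]+c*l[1],l[2]]
            r.append(proj(cal,w)[0]-uv)
        return np.ravel(r)
    o=least_squares(f,x0,loss="soft_l1")
    print(name,o.x[:2].round(4),np.degrees(o.x[2]).round(2),"res px",f(o.x).reshape(-1,2).round(1).tolist())
    return o.x
E
python3 - <<'E'
from fit import *
S=robot.calibration("scene");D=robot.calibration("side")
def mk(cal,ox,oy,L): return [(cal,np.array([(a+.5)/6-.5+ox,(b+.5)/6-.5+oy]),l) for a,b,l in L]
ja=mk(S,100,160,[(105,28,(-18,-60,46)),(63,107,(18,-60,46)),(437,68,(-18,60,46)),(407,158,(18,60,46)),(425,230,(18,60,0)),(110,190,(18,-60,0))])
jb=mk(D,345,150,[(66,173,(18,60,46)),(150,203,(-18,60,46)),(130,307,(-18,60,0)),(52,280,(18,60,0)),(210,56,(18,-60,46)),(292,80,(-18,-60,46))])
ra=mk(S,225,150,[(100,213,(-22,-45,12)),(345,178,(-22,45,12)),(372,268,(22,45,12)),(118,308,(22,-45,12)),(372,290,(22,45,0)),(122,325,(22,-45,0))])
rb=mk(D,295,205,[(85,298,(22,45,0)),(215,317,(-22,45,0))])
tc=mk(S,345,165,[(238,115,(-30,-50,52)),(530,86,(-30,50,52)),(592,235,(30,50,52)),(293,265,(30,-50,52))])
sc=mk(S,345,165,[(253,320,(18,-50,0)),(527,287,(18,50,0)),(220,235,(-18,-50,0)) ])
for n,o,x0 in (("jig S",ja,(.5,-.26,-.1)),("jig D",jb,(.5,-.26,-.1)),("jig",ja+jb,(.5,-.26,-.1)),("rack S",ra,(.5,0,.1)),("rack D",rb,(.5,0,.1)),("rack",ra+rb,(.5,0,.1)),("tile",tc,(.52,.28,.2)),("stand",sc,(.52,.28,.2))): fit(n,o,x0)
E
cat > wr.py <<'E'
import numpy as np
from scipy.spatial.transform import Rotation as Ro
# wrist joint estimate for tool R, given j1 and q23
def wrist(R,j1,q23):
    A=(Ro.from_euler('z',j1,degrees=True)*Ro.from_euler('y',q23,degrees=True)).inv()*R*Ro.from_euler('y',90,degrees=True)
    e=A.as_euler('ZYZ',degrees=True); return e
def tool(lean,yaw):  # lean about local x: + => tool points +y
    return Ro.from_euler('z',yaw,degrees=True)*Ro.from_euler('x',lean,degrees=True)*Ro.from_euler('y',90,degrees=True)
if __name__=="__main__":
    for n,j1,yaw in (("stand",20,11.4),("rack",-9,7),("jig",-37,-7)):
        for lean in (-45,-30,30,45):
            print(n,lean,[wrist(tool(lean,yaw),j1,q).round(0).tolist() for q in (95,110,125)])
E
python3 wr.py
```

```text
jig S [ 0.5139 -0.2606] -5.06 res px [[-0.0, -0.2], [0.1, -0.2], [0.2, 0.3], [-0.4, -1.2], [1.1, 0.9], [-0.9, 0.1]]
jig D [ 0.5138 -0.2687] -4.59 res px [[-0.9, 0.3], [-0.9, -0.1], [1.2, 0.2], [0.5, -0.0], [0.2, -0.3], [-0.0, -0.2]]
jig [ 0.5127 -0.2624] -4.78 res px [[-0.8, -0.5], [-0.5, -0.6], [-0.5, -0.3], [-1.0, -1.8], [0.5, 0.3], [-1.6, -0.3], [-1.7, 1.6], [-1.7, 1.3], [0.4, 1.6], [-0.4, 1.3], [-0.3, 0.9], [-0.5, 1.0]]
rack S [ 0.5073 -0.0132] 15.49 res px [[-0.6, -0.5], [0.7, -1.0], [0.7, 0.1], [-0.4, 0.2], [0.5, 0.0], [-0.8, 0.9]]
rack D [ 0.5093 -0.0194] 16.42 res px [[-0.2, -0.1], [0.2, 0.1]]
rack [ 0.5071 -0.014 ] 16.02 res px [[-1.1, -0.4], [0.2, -1.2], [0.3, -0.1], [-0.7, 0.3], [0.2, -0.2], [-1.0, 0.9], [-0.8, 1.6], [-0.2, 1.9]]
tile [0.5266 0.2817] 11.22 res px [[0.2, 0.3], [-0.3, 0.6], [0.2, -0.4], [-0.1, -0.3]]
stand [0.5234 0.2828] 12.57 res px [[-0.4, 0.1], [0.8, -0.2], [-0.2, 0.0]]
stand -45 [[-44.0, 93.0, 10.0], [-45.0, 82.0, 20.0], [-48.0, 71.0, 31.0]]
stand -30 [[-30.0, 90.0, 10.0], [-30.0, 77.0, 17.0], [-33.0, 64.0, 26.0]]
stand 30 [[30.0, 81.0, 5.0], [32.0, 69.0, -3.0], [37.0, 56.0, -13.0]]
stand 45 [[45.0, 80.0, 3.0], [48.0, 70.0, -9.0], [53.0, 61.0, -21.0]]
rack -45 [[-45.0, 75.0, -8.0], [-49.0, 65.0, 4.0], [-55.0, 56.0, 17.0]]
rack -30 [[-29.0, 78.0, -11.0], [-32.0, 65.0, -3.0], [-37.0, 52.0, 7.0]]
rack 30 [[29.0, 94.0, -16.0], [29.0, 80.0, -24.0], [31.0, 67.0, -31.0]]
rack 45 [[43.0, 98.0, -15.0], [43.0, 87.0, -25.0], [45.0, 76.0, -36.0]]
jig -45 [[-42.0, 66.0, -19.0], [-48.0, 55.0, -6.0], [-58.0, 46.0, 9.0]]
jig -30 [[-27.0, 71.0, -24.0], [-31.0, 58.0, -16.0], [-37.0, 45.0, -5.0]]
jig 30 [[26.0, 100.0, -29.0], [26.0, 86.0, -35.0], [27.0, 73.0, -42.0]]
jig 45 [[40.0, 107.0, -26.0], [38.0, 95.0, -35.0], [38.0, 83.0, -44.0]]
```

Both cameras give consistent poses for the tile, rack and jig, but they differ by up to 8 mm in y. I'll refine this with the wrist camera, starting with the rack from here.

```bash
cat > w.py <<'E'
import sys
from h import *
n=sys.argv[1]
c=robot.calibration("wrist"); im=robot.read_camera("wrist"); st=robot.read_state()
cv2.imwrite(f"pics/{n}.png",im[:,:,::-1]); np.savez(f"pics/{n}.npz",**c)
print(st["clock"],st["tcp_pos"].round(4),st["joint_positions"].round(1))
R=cv2.Rodrigues(c["rvec"])[0];print("cam",(-R.T@c["tvec"]).round(3),R[2].round(2))
E
python3 w.py w0
```

```text
0.15 [5.247e-01 1.000e-04 2.432e-01] [-8.4 19.6 87.4  0.  73.1 -8.4]
cam [0.525 0.077 0.384] [-0.   -0.28 -0.96]
```

```bash
python3 -m crank '[-0.01,-0.0625,0.02,0,0,0,0.0918, 0,-0.0625,0.02,0,0,0,0.0918, 0,-0.0625,0,0,0,0,0.0918, 0,-0.0625,0,0,0,0,0.0918, 0,0,0,0,0,0,0.0918,0,0,0,0,0,0,0.0918]' && python3 w.py w1
```

```text
clock: 0.9
tcp_pos: [0.5134, -0.2492, 0.281]
eef_rot: [155.0, 89.7, 155.2]
wrist_force: [0.5, 0.9, 0.9]
finger_gap: 0.0922
0.95 [ 0.5135 -0.2491  0.281 ] [-33.5  23.2  75.9  -0.1  81.1 -33.8]
cam [ 0.514 -0.172  0.422] [-0.   -0.28 -0.96]
```

View pics/w0.png

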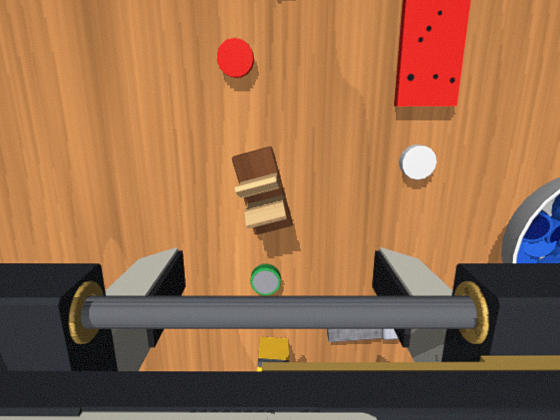

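View pics/w1.png

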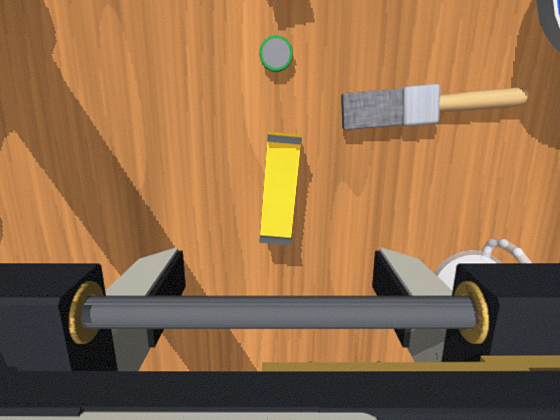

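Run:
```python
import cv2,numpy as np
a=cv2.imread("pics/w0.png")[135:250,215:315];b=cv2.imread("pics/w1.png")[125:250,240:320]
cv2.imwrite("pics/z0.png",cv2.resize(a,None,fx=5,fy=5,interpolation=cv2.INTER_CUBIC))
cv2.imwrite("pics/z1.png",cv2.resize(b,None,fx=4.8,fy=4.8,interpolation=cv2.INTER_CUBIC))
```

```text
(no output)
```

View pics/z0.png

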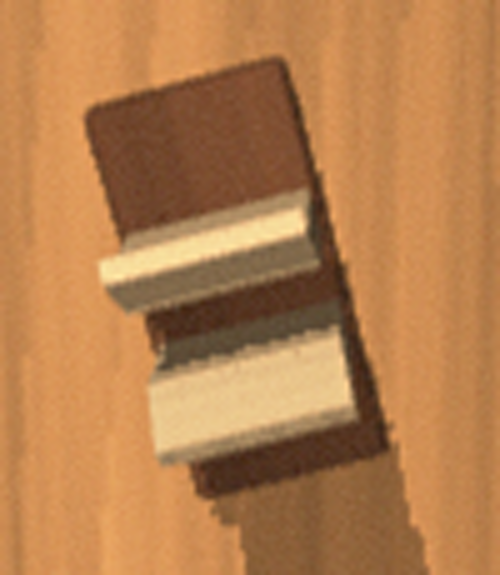

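View pics/z1.png

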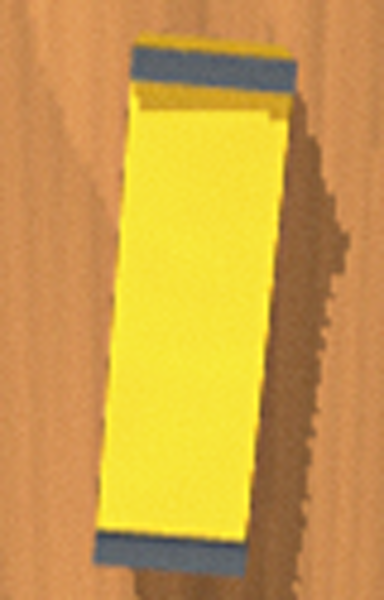

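```bash
python3 -m crank '[0,0.0625,0,0,0,0,0.0918, 0,0.0625,0,0,0,0,0.0918, 0,0.0625,0,0,0,0,0.0918, 0,0.0625,0,0,0,0.1,0.0918,0,0.0625,0,0,0,0.1,0.0918, 0,0.0625,0,0,0,0,0.0918, 0,0.0625,0,0,0,0,0.0918, 0.005,0.03,0,0,0,0,0.0918,0,0,0,0,0,0,0.0918]' && python3 w.py w2
```

```text
clock: 2.08
tcp_pos: [0.5102, 0.2283, 0.2817]
eef_rot: [123.8, 89.8, 136.8]
wrist_force: [0.5, -0.0, -0.9]
finger_gap: 0.0917
2.125 [0.5102 0.2273 0.2818] [16.1 21.8 78.   0.2 80.4  3. ]
cam [0.494 0.303 0.423] [ 0.06 -0.27 -0.96]
```

View pics/w2.png

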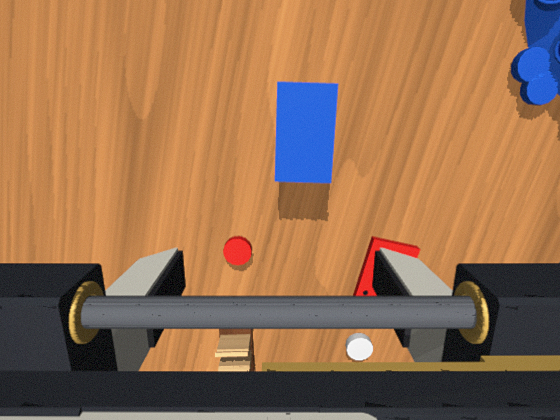

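Run:
```python
from fit import *
C=[dict(np.load(f"pics/w{i}.npz")) for i in range(3)]
def mk(cal,s,ox,oy,L): return [(cal,np.array([(a+.5)/s-.5+ox,(b+.5)/s-.5+oy]),l) for a,b,l in L]
r=mk(C[0],5,215,135,[(87,110,(-22,45,12)),(285,60,(22,45,12)),(387,445,(22,-45,12)),(205,497,(-22,-45,12))])
r2=mk(C[0],5,215,135,[(160,455,(-20,-17.5,55)),(355,408,(20,-17.5,55)),(155,378,(-20,-7.5,42)),(340,328,(20,-7.5,42))])
fit("rack base",r,(.5,0,.2));fit("rack plate",r2,(.5,0,.2));fit("rack",r+r2,(.5,0,.2))
j=mk(C[1],4.8,240,125,[(133,45,(-18,60,46)),(297,60,(18,60,46)),(131,78,(-18,53,46)),(293,92,(18,53,46)),(97,532,(-18,-53,46)),(245,542,(18,-53,46)),(95,562,(-18,-60,46)),(244,575,(18,-60,46))])
fit("jig",j,(.5,-.26,-.1))
im=cv2.imread("pics/w2.png")
m=cv2.inRange(cv2.cvtColor(im,cv2.COLOR_BGR2HSV),(100,150,100),(130,255,255));m[:,400:]=0;m[:60]=0
k,l,st,ce=cv2.connectedComponentsWithStats(m);i=1+np.argmax(st[1:,4])
cs=cv2.findContours((l==i).astype(np.uint8),cv2.RETR_EXTERNAL,cv2.CHAIN_APPROX_NONE)[0][0]
q=cv2.minAreaRect(at(C[2],cs,.052)[:,:2].astype(np.float32));print(st[i],q)
```

```text
rack base [ 0.5084 -0.0137] 15.02 res px [[-0.9, -0.3], [0.3, -1.4], [1.5, 1.3], [-0.5, 0.6]]
rack plate [ 0.5083 -0.0144] 15.17 res px [[-0.2, -0.8], [0.4, -1.6], [-1.0, 1.2], [0.6, 1.2]]
rack [ 0.5083 -0.014 ] 14.94 res px [[-0.8, -0.1], [0.3, -1.1], [1.4, 1.6], [-0.6, 0.8], [-0.3, -1.2], [0.5, -2.0], [-1.0, 0.8], [0.7, 0.8]]
jig [ 0.5139 -0.2634] -4.76 res px [[-0.2, -0.2], [0.2, -0.3], [-0.3, -0.2], [0.4, -0.1], [-0.5, 0.4], [0.6, 1.0], [-0.5, -0.0], [0.2, -0.1]]
[ 275   82   63  101 5737] ((0.525657594203949, 0.2807087302207947), (0.059056252241134644, 0.09905993938446045), 11.406719207763672)
```

```bash
cat > to.py <<'E'
# usage: to.py px py pz lean yaw [back] : grasp-point target, 'back' retreat along tool axis
import sys
from h import *; from wr import *
a=[float(v) for v in sys.argv[1:]]; back=a[5] if len(a)>5 else 0
R=tool(a[3],a[4]); st=robot.read_state()
ax=R.as_matrix()[:,0]; T=np.array(a[:3])+ax*(.002-back)
r,p,y=st["eef_rot"]; Rc=Ro.from_euler('xyz',[r,p,y],degrees=True)
d=T-st["tcp_pos"]; v=(R*Rc.inv()).as_rotvec()
print("clock",round(st["clock"],2),"tcp",st["tcp_pos"].round(4),"target",T.round(4),"j",st["joint_positions"].round(0))
print("shift",d.round(4),"turn",v.round(3),"deg",np.degrees(np.linalg.norm(v)).round(1),"axis",ax.round(3),"F",st["wrist_force"].round(1),"gap",round(st["finger_gap"],4))
E
python3 to.py .5255 .281 .046 48 11.4 .09
```

```text
clock 2.12 tcp [0.5102 0.2273 0.2818] target [0.5384 0.2169 0.1049] j [16. 22. 78.  0. 80.  3.]
shift [ 0.0282 -0.0104 -0.1769] turn [ 0.816  0.174 -0.028] deg 47.9 axis [-0.147  0.728 -0.669] F [-0.2  1.1 -0.2] gap 0.0919
```

```bash
python3 -m crank '[0.006,-0.002,-0.015,0.163,0.035,-0.006,0.0918, 0.006,-0.002,-0.015,0.163,0.035,-0.006,0.0918, 0.006,-0.002,-0.015,0.163,0.035,-0.006,0.0918, 0.005,-0.002,-0.015,0.163,0.035,-0.006,0.0918, 0.005,-0.002,-0.015,0.163,0.035,-0.006,0.0918,0,0,-0.03,0,0,0,0.0918,0,0,-0.03,0,0,0,0.0918]'; python3 to.py .5255 .281 .046 48 11.4 .09;  python3 w.py w3
```

```text
clock: 3.0
tcp_pos: [0.538, 0.213, 0.1483]
eef_rot: [89.0, 40.7, 100.0]
wrist_force: [0.3, 0.3, 0.7]
finger_gap: 0.092
clock 3.0 tcp [0.538  0.213  0.1483] target [0.5384 0.2169 0.1049] j [ -9.  38.  92.  47.  77. -43.]
shift [ 0.0004  0.0039 -0.0434] turn [-0.024  0.009  0.013] deg 1.7 axis [-0.147  0.728 -0.669] F [0.3 0.3 0.7] gap 0.092
3.05 [0.5363 0.2128 0.1443] [ -8.8  38.1  92.1  47.4  76.6 -42.6]
cam [0.547 0.157 0.299] [-0.09  0.53 -0.84]
```

View pics/w3.png

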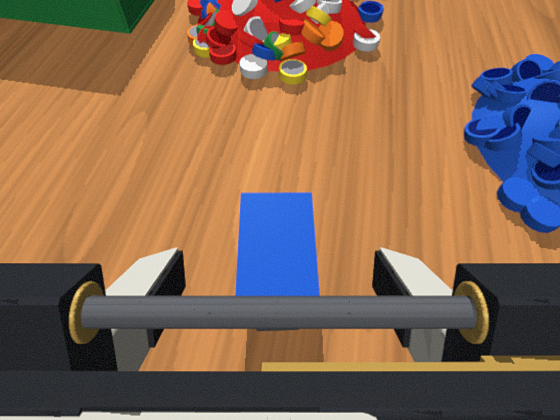

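The tile is centred between the fingers, its midline near column 278. I'll go down along the tool axis.

```bash
python3 -m crank '[0.001,0.004,-0.04,-0.02,0.008,0.01,0.0918, 0,0,0,0,0,0,0.0918]'; python3 to.py .5255 .281 .046 48 11.4
```

```text
clock: 3.3
tcp_pos: [0.537, 0.2157, 0.1045]
eef_rot: [90.4, 41.8, 101.4]
wrist_force: [0.2, 0.2, -0.1]
finger_gap: 0.0919
clock 3.3 tcp [0.537  0.2157 0.1045] target [0.5252 0.2825 0.0447] j [ -8.  41.  92.  47.  73. -45.]
shift [-0.0118  0.0668 -0.0598] turn [-0.003 -0.006  0.005] deg 0.4 axis [-0.147  0.728 -0.669] F [ 0.2  0.2 -0.1] gap 0.0919
```

```bash
python3 -m crank '[-0.004,0.022,-0.02,0,0,0,0.0918, -0.004,0.022,-0.02,0,0,0,0.0918, -0.004,0.022,-0.02,0,0,0,0.0918, 0,0,0,0,0,0,0.0918]'; python3 to.py .5255 .281 .046 48 11.4
```

```text
clock: 3.8
tcp_pos: [0.5287, 0.2823, 0.0529]
eef_rot: [89.4, 41.7, 100.6]
wrist_force: [-0.3, 0.2, 0.5]
finger_gap: 0.0918
clock 3.8 tcp [0.5287 0.2823 0.0529] target [0.5252 0.2825 0.0447] j [ -2.  46.  95.  53.  66. -48.]
shift [-0.0035  0.0002 -0.0083] turn [-0.007  0.007  0.008] deg 0.7 axis [-0.147  0.728 -0.669] F [-0.3  0.2  0.5] gap 0.0918
```

```bash
python3 -m crank '[-0.004,0,-0.009,-0.006,0.006,0.008,0.0918, 0,0,0,0,0,0,0.0918]'; python3 to.py .5255 .281 .046 48 11.4;python3 - <<'E'
from h import *
im=robot.read_camera("side");cv2.imwrite("pics/s3.png",cv2.resize(im[240:390,150:350,::-1],None,fx=4,fy=4,interpolation=cv2.INTER_CUBIC))
E
```

```text
clock: 4.05
tcp_pos: [0.5263, 0.2812, 0.0467]
eef_rot: [89.6, 42.0, 101.1]
wrist_force: [0.7, 0.5, -0.2]
finger_gap: 0.0919
clock 4.05 tcp [0.5263 0.2812 0.0467] target [0.5252 0.2825 0.0447] j [ -1.  46.  95.  53.  65. -48.]
shift [-0.0011  0.0013 -0.002 ] turn [-0.001  0.005 -0.   ] deg 0.3 axis [-0.147  0.728 -0.669] F [ 0.7  0.5 -0.2] gap 0.0919
```

View pics/s3.png

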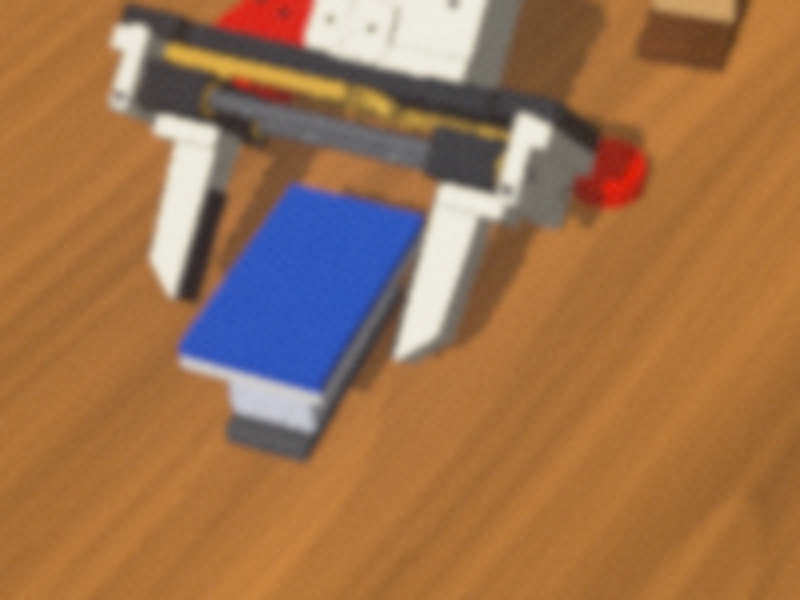

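The fingers straddle the tile at its middle. I'll close now.

```bash
python3 -m crank '[-0.001,0.001,-0.002,0,0.004,0,0.075, 0,0,0,0,0,0,0.05, 0,0,0,0,0,0,0.05, 0,0,0,0,0,0,0.05,0,0,0,0,0,0,0.05]' 25; python3 to.py .5255 .281 .046 48 11.4
```

```text
clock: 4.72
tcp_pos: [0.5268, 0.2813, 0.0459]
eef_rot: [89.7, 42.0, 101.1]
wrist_force: [-0.5, -0.6, -0.3]
finger_gap: 0.0596
clock 4.72 tcp [0.5268 0.2813 0.0459] target [0.5252 0.2825 0.0447] j [ -1.  46.  95.  53.  65. -48.]
shift [-0.0016  0.0012 -0.0012] turn [-0.002  0.003  0.002] deg 0.2 axis [-0.147  0.728 -0.669] F [-0.5 -0.6 -0.3] gap 0.0596
```

```bash
python3 -m crank '[0,0,0.02,0,0,0,0.05, 0,0,0.04,0,0,0,0.05, 0,-0.01,0.05,0,0,0,0.05, 0,-0.01,0.04,0,0,0,0.05]'; python3 to.py .5083 -.014 .17 -42 15
```

```text
clock: 5.22
tcp_pos: [0.5244, 0.2613, 0.2005]
eef_rot: [90.2, 42.0, 101.5]
wrist_force: [1.1, -0.5, -0.8]
finger_gap: 0.0599
clock 5.22 tcp [0.5244 0.2613 0.2005] target [ 0.5086 -0.0153  0.1685] j [ -3.  33.  91.  47.  78. -34.]
shift [-0.0158 -0.2766 -0.032 ] turn [-1.53  -0.36   0.052] deg 90.1 axis [ 0.173 -0.646 -0.743] F [ 1.1 -0.5 -0.8] gap 0.0599
```

```bash
python3 -m crank '[-0.002,-0.03,0,-0.17,-0.04,0.006,0.05, -0.002,-0.03,0,-0.17,-0.04,0.006,0.05, -0.002,-0.03,0,-0.17,-0.04,0.006,0.05, -0.002,-0.03,0,-0.17,-0.04,0.006,0.05, -0.002,-0.03,0,-0.17,-0.04,0.006,0.05, -0.002,-0.03,0,-0.17,-0.04,0.006,0.05, -0.002,-0.03,0,-0.17,-0.04,0.006,0.05, -0.002,-0.03,0,-0.17,-0.04,0.006,0.05, 0,-0.03,0,-0.17,-0.04,0.006,0.05, 0,0,0,0,0,0,0.05]'; python3 to.py .5083 -.014 .17 -42 15
```

```text
clock: 6.48
tcp_pos: [0.5086, -0.018, 0.2205]
eef_rot: [-87.9, 44.9, -72.8]
wrist_force: [-0.1, 0.2, -1.1]
finger_gap: 0.0601
clock 6.47 tcp [ 0.5086 -0.018   0.2205] target [ 0.5086 -0.0153  0.1685] j [ 14.  23. 103. -52.  64.  27.]
shift [ 0.0001  0.0027 -0.052 ] turn [ 0.044  0.04  -0.011] deg 3.5 axis [ 0.173 -0.646 -0.743] F [-0.1  0.2 -1.1] gap 0.0601
```

```bash
python3 -m crank '[0,0.003,-0.025,0.044,0.04,-0.011,0.05, 0,0,-0.027,0,0,0,0.05, 0,0,0,0,0,0,0.05]'; python3 to.py .5083 -.014 .17 -42 15; python3 w.py w4
python3 - <<'E'
from h import *
a=robot.read_camera("side");b=robot.read_camera("scene")
cv2.imwrite("pics/s4.png",np.hstack([cv2.resize(a[110:310,230:430,::-1],(400,400)),cv2.resize(b[100:230,200:330,::-1],(400,400))]))
cv2.imwrite("pics/s4side.png",a[:,:,::-1]);cv2.imwrite("pics/s4scene.png",b[:,:,::-1])
E
```

```text
clock: 6.85
tcp_pos: [0.5101, -0.0127, 0.1711]
eef_rot: [-89.2, 48.7, -74.8]
wrist_force: [-0.1, 0.3, -0.5]
finger_gap: 0.0596
clock 6.85 tcp [ 0.5101 -0.0127  0.1711] target [ 0.5086 -0.0153  0.1685] j [ 12.  26. 104. -50.  60.  28.]
shift [-0.0015 -0.0026 -0.0026] turn [-0.014  0.005  0.006] deg 0.9 axis [ 0.173 -0.646 -0.743] F [-0.1  0.3 -0.5] gap 0.0596
6.9 [ 0.511  -0.0127  0.1724] [ 12.4  26.2 103.5 -50.   59.6  28.1]
cam [0.472 0.133 0.226] [ 0.22 -0.82 -0.53]
```

View pics/s4.png

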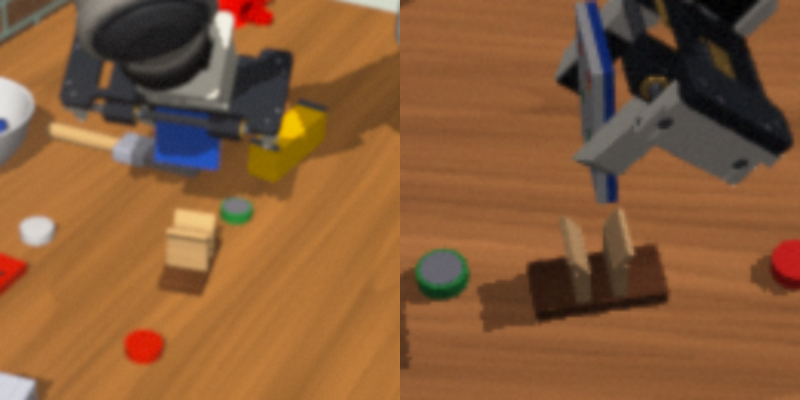

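View pics/w4.png

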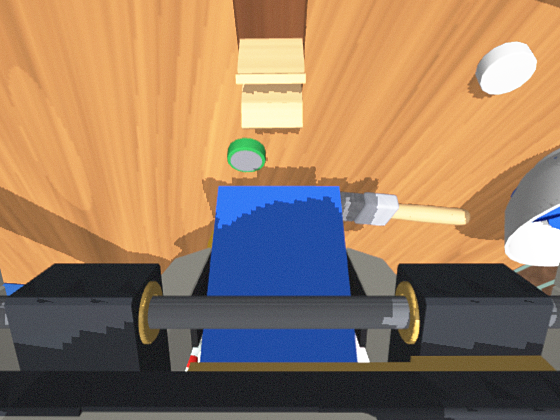

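```bash
cat > ov.py <<'E'
# overlay tile model on pictures: ov.py out leanAtGrip(deg of tool rel. to tile when lying) 
import sys
from h import *; from wr import *
def tilepose(tcp,eef,gl,off=(0,0,0),flip=False):
    # tile frame: held with tool lean gl in the tile's frame (blue up); off: tile centre offset from grasp pt in tile frame
    Rt=Ro.from_euler('xyz',eef,degrees=True); rel=tool(gl,0)
    if flip: rel=Ro.from_euler('x',180,degrees=True)*rel
    Rtile=Rt*rel.inv(); g=tcp-.002*Rt.as_matrix()[:,0]
    return g+Rtile.apply(off),Rtile
def corners(c,R): return c+R.apply([[x,y,z] for z in(-.006,.006) for x,y in((-.03,-.05),(.03,-.05),(.03,.05),(-.03,.05))])
def draw(im,cal,P):
    p=np.round(proj(cal,P)*4).astype(int)
    for i in range(4):
        for a,b in((i,(i+1)%4),(i+4,(i+1)%4+4),(i,i+4)): cv2.line(im,tuple(map(int,p[a])),tuple(map(int,p[b])),(0,255,0) if max(a,b)<4 else (0,255,255),1,cv2.LINE_AA)
E
python3 - <<'E'
from ov import *
st=robot.read_state()
c,R=tilepose(st["tcp_pos"],st["eef_rot"],48)
P=corners(c,R);print(c.round(4),R.as_matrix().round(3).tolist())
out=[]
for n,f,x,y in(("wrist","w4",180,120),("side","s4side",270,120),("scene","s4scene",225,85)):
    im=cv2.resize(cv2.imread(f"pics/{f}.png"),None,fx=4,fy=4,interpolation=cv2.INTER_CUBIC)
    cal=dict(np.load("pics/w4.npz")) if n=="wrist" else robot.calibration(n)
    draw(im,cal,P); out.append(im[y*4:y*4+480,x*4:x*4+(800 if n=="wrist" else 400)]); print(n,proj(cal,P).round(0).tolist())
cv2.imwrite("pics/o4w.png",out[0]);cv2.imwrite("pics/o4s.png",np.hstack(out[1:]))
E
```

```text
[ 0.5109 -0.0114  0.1745] [[0.967, 0.01, -0.255], [0.255, 0.013, 0.967], [0.012, -1.0, 0.01]]
wrist [[199.0, 428.0], [360.0, 428.0], [338.0, 203.0], [222.0, 202.0], [193.0, 428.0], [367.0, 428.0], [341.0, 190.0], [219.0, 189.0]]
side [[342.0, 143.0], [309.0, 139.0], [308.0, 187.0], [339.0, 192.0], [340.0, 146.0], [307.0, 142.0], [306.0, 190.0], [338.0, 195.0]]
scene [[256.0, 100.0], [262.0, 123.0], [263.0, 165.0], [258.0, 142.0], [263.0, 99.0], [269.0, 122.0], [270.0, 164.0], [264.0, 141.0]]
```

View pics/o4w.png

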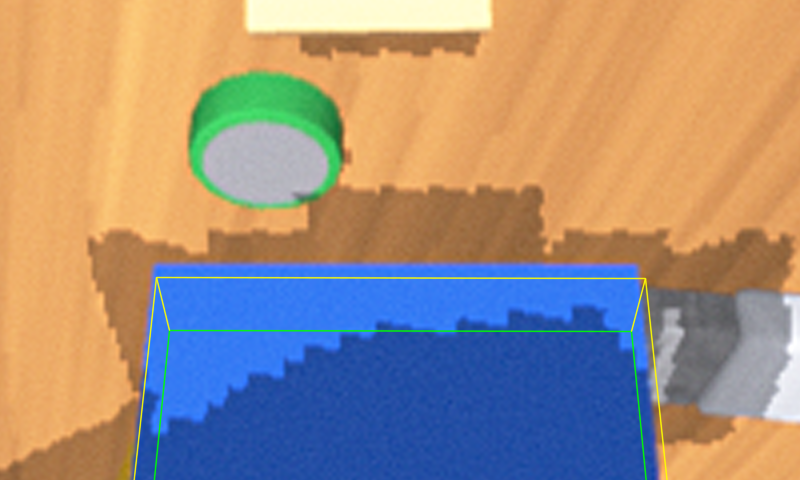

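View pics/o4s.png

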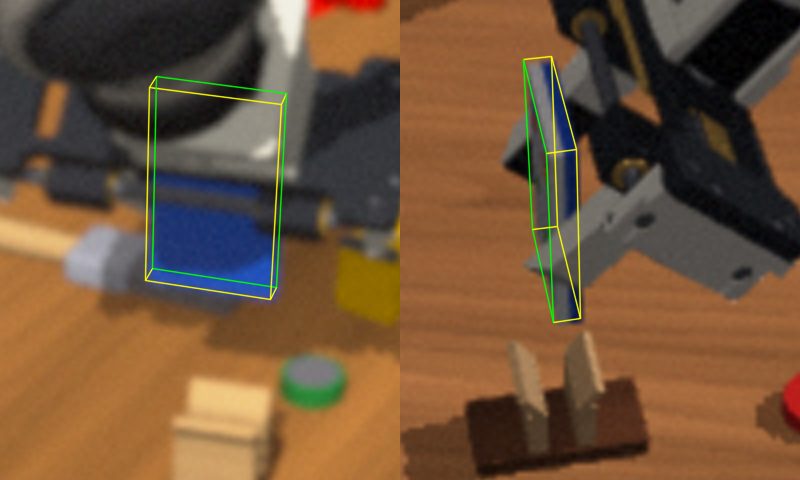

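The model overlay fits the held tile to about 1–2 mm in all three views. I'll lower it to just above the flare.

```bash
python3 -m crank '[-0.002,-0.002,-0.03,-0.01,0.004,0.004,0.05, 0,0,-0.03,0,0,0,0.05, 0,0,0,0,0,0,0.05]'; python3 to.py .5083 -.014 .113 -42 15
python3 - <<'E'
from ov import *
st=robot.read_state();c,R=tilepose(st["tcp_pos"],st["eef_rot"],48);P=corners(c,R);print(c.round(4))
a=[]
for n,x,y in(("side",270,160),("scene",215,110)):
    im=cv2.resize(robot.read_camera(n)[:,:,::-1],None,fx=4,fy=4,interpolation=cv2.INTER_CUBIC).copy();draw(im,robot.calibration(n),P)
    a.append(im[y*4:y*4+400,x*4:x*4+400])
cv2.imwrite("pics/o5.png",np.hstack(a))
E
```

```text
clock: 7.38
tcp_pos: [0.5117, -0.014, 0.1165]
eef_rot: [-88.7, 48.1, -74.1]
wrist_force: [-0.7, 0.5, -0.7]
finger_gap: 0.0597
clock 7.38 tcp [ 0.5117 -0.014   0.1165] target [ 0.5086 -0.0153  0.1115] j [ 12.  32. 106. -55.  55.  36.]
shift [-0.0031 -0.0013 -0.005 ] turn [-0.006  0.014  0.001] deg 0.9 axis [ 0.173 -0.646 -0.743] F [-0.7  0.5 -0.7] gap 0.0597
[ 0.5114 -0.0127  0.118 ]
```

View pics/o5.png

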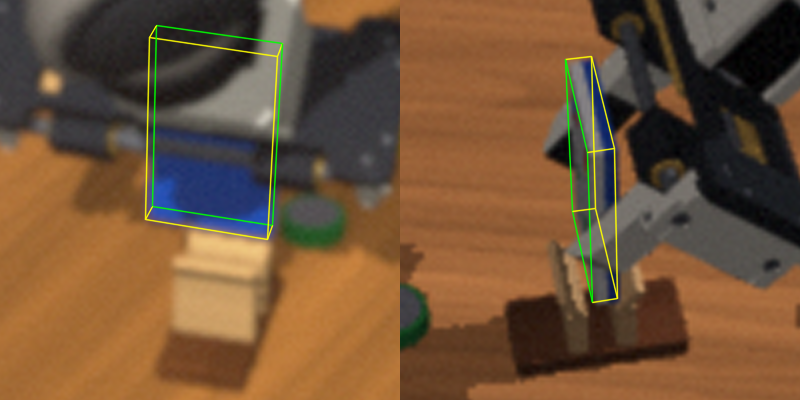

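Joint 4 is at −55° (limit −57°) and would run out before the tile reached the slot floor. I'll return the tile to the stand and regrip it with the tool leaning more, at +58, so the rack and jig lean becomes only −32.

```bash
python3 -m crank '[0,0.0,0.04,0,0,0,0.05, 0,0,0.04,0,0,0,0.05, 0,0.01,0.03,0.15,0.035,0,0.05, 0,0.03,0,0.17,0.04,-0.006,0.05, 0.002,0.03,0,0.17,0.04,-0.006,0.05, 0.002,0.03,0,0.17,0.04,-0.006,0.05, 0.002,0.03,0,0.17,0.04,-0.006,0.05,0.002,0.03,0,0.17,0.04,-0.006,0.05,0.002,0.03,0,0.17,0.04,-0.006,0.05,0.002,0.03,0,0.17,0.04,-0.006,0.05]'; python3 to.py .5255 .281 .1 48 11.4
```

```text
clock: 8.72
tcp_pos: [0.5288, 0.2158, 0.2572]
eef_rot: [85.1, 50.6, 96.4]
wrist_force: [-1.3, 0.5, -0.6]
finger_gap: 0.0598
clock 8.72 tcp [0.5288 0.2158 0.2572] target [0.5252 0.2825 0.0987] j [ -5.  25.  88.  39.  79. -28.]
shift [-0.0036  0.0666 -0.1586] turn [0.138 0.081 0.026] deg 9.3 axis [-0.147  0.728 -0.669] F [-1.3  0.5 -0.6] gap 0.0598
```

```bash
python3 -m crank '[-0.001,0.033,-0.04,0.138,0.081,0.026,0.05, -0.002,0.033,-0.04,0,0,0,0.05, 0,0,-0.05,0,0,0,0.05, 0,0,-0.02,0,0,0,0.05, 0,0,0,0,0,0,0.05]'; python3 to.py .5255 .281 .046 48 11.4
```

```text
clock: 9.35
tcp_pos: [0.53, 0.2836, 0.1123]
eef_rot: [88.1, 41.7, 100.5]
wrist_force: [0.8, -0.8, -1.0]
finger_gap: 0.0596
clock 9.35 tcp [0.53   0.2836 0.1123] target [0.5252 0.2825 0.0447] j [ -1.  40.  93.  51.  70. -43.]
shift [-0.0048 -0.0012 -0.0676] turn [-0.01   0.023 -0.006] deg 1.5 axis [-0.147  0.728 -0.669] F [ 0.8 -0.8 -1. ] gap 0.0596
```

```bash
python3 -m crank '[-0.003,-0.002,-0.03,-0.01,0.022,-0.006,0.05, 0,0,-0.025,0,0,0,0.05, 0,0,0,0,0,0,0.05]'; python3 to.py .527 .2798 .0472 48 11.4
```

```text
clock: 9.72
tcp_pos: [0.531, 0.2818, 0.0634]
eef_rot: [88.8, 42.1, 100.7]
wrist_force: [-0.1, 0.1, -0.1]
finger_gap: 0.0597
clock 9.72 tcp [0.531  0.2818 0.0634] target [0.5267 0.2813 0.0459] j [ -1.  45.  94.  52.  66. -47.]
shift [-0.0043 -0.0006 -0.0176] turn [-0.002  0.015 -0.002] deg 0.9 axis [-0.147  0.728 -0.669] F [-0.1  0.1 -0.1] gap 0.0597
```

```bash
python3 -m crank '[-0.004,-0.001,-0.012,-0.002,0.014,-0.002,0.05, 0,0,0,0,0,0,0.05]'; python3 to.py .527 .2798 .0472 48 11.4
```

```text
clock: 9.98
tcp_pos: [0.5285, 0.2808, 0.0542]
eef_rot: [89.5, 42.0, 101.1]
wrist_force: [-0.6, -0.3, -1.0]
finger_gap: 0.0594
clock 9.97 tcp [0.5285 0.2808 0.0542] target [0.5267 0.2813 0.0459] j [ -2.  46.  94.  53.  66. -47.]
shift [-0.0018  0.0005 -0.0084] turn [-0.001  0.006 -0.   ] deg 0.4 axis [-0.147  0.728 -0.669] F [-0.6 -0.3 -1. ] gap 0.0594
```

```bash
python3 -m crank '[-0.002,0.0005,-0.007,0,0.006,0,0.05, 0,0,0,0,0,0,0.05]'; python3 to.py .527 .2798 .0472 48 11.4;python3 -m crank '[-0.001,0,-0.003,0,0,0,0.05, 0,0,0,0,0,0,0.05]'; python3 to.py .527 .2798 .0472 48 11.4
```

```text
clock: 10.22
tcp_pos: [0.5269, 0.2814, 0.048]
eef_rot: [89.8, 42.0, 101.3]
wrist_force: [0.3, 0.3, 0.6]
finger_gap: 0.0597
clock 10.22 tcp [0.5269 0.2814 0.048 ] target [0.5267 0.2813 0.0459] j [ -1.  46.  95.  53.  65. -48.]
shift [-0.0002 -0.0001 -0.0022] turn [-0.001  0.002 -0.   ] deg 0.1 axis [-0.147  0.728 -0.669] F [0.3 0.3 0.6] gap 0.0597
clock: 10.48
tcp_pos: [0.5265, 0.2814, 0.0459]
eef_rot: [89.7, 41.9, 101.2]
wrist_force: [0.2, -0.6, -0.9]
finger_gap: 0.0598
clock 10.47 tcp [0.5265 0.2814 0.0459] target [0.5267 0.2813 0.0459] j [ -1.  46.  95.  53.  65. -48.]
shift [ 0.0002 -0.0001 -0.0001] turn [-0.002  0.003  0.   ] deg 0.2 axis [-0.147  0.728 -0.669] F [ 0.2 -0.6 -0.9] gap 0.0598
```

```bash
python3 -m crank '[0,0,-0.0015,0,0,0,0.05, 0,0,0,0,0,0,0.05]'
```

```text
clock: 10.72
tcp_pos: [0.5266, 0.2814, 0.0461]
eef_rot: [89.7, 41.8, 101.2]
wrist_force: [-0.3, -0.3, -1.3]
finger_gap: 0.0601
```

```bash
python3 -m crank '[0,0,-0.002,0,0,0,0.05, 0,0,-0.001,0,0,0,0.05]'
```

```text
clock: 10.98
tcp_pos: [0.5267, 0.2814, 0.0459]
eef_rot: [89.6, 41.6, 101.2]
wrist_force: [-1.8, -3.3, 6.8]
finger_gap: 0.0597
```

Contact is felt (+6.8 N), so the tile is on the stand. I'll release and re-tilt.

```bash
python3 -m crank '[0,0,0,0,0,0,0.0918, 0,0,0,0,0,0,0.0918, 0,0,0,0,0,0,0.0918]';  python3 to.py .5252 .273 .046 58 11.4 .02; python3 w.py w6
```

```text
clock: 11.35
tcp_pos: [0.5266, 0.2815, 0.0453]
eef_rot: [89.6, 41.6, 101.2]
wrist_force: [-0.4, -0.5, 0.2]
finger_gap: 0.0849
clock 11.35 tcp [0.5266 0.2815 0.0453] target [0.5282 0.258  0.0555] j [ -2.  47.  95.  53.  65. -48.]
shift [ 0.0016 -0.0235  0.0102] turn [ 0.163  0.038 -0.001] deg 9.6 axis [-0.168  0.831 -0.53 ] F [-0.4 -0.5  0.2] gap 0.0849
11.4 [0.5266 0.2815 0.0453] [ -1.6  46.6  94.8  53.3  65.4 -48.4]
cam [0.537 0.228 0.197] [-0.1   0.52 -0.85]
```

View pics/w6.png

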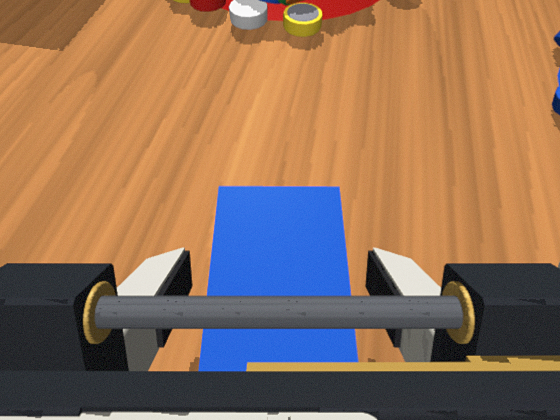

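```bash
python3 -m crank '[0.003,-0.024,0.012,0,0,0,0.0918, 0,0,0,0.163,0.038,0,0.0918, 0,0,0,0,0,0,0.0918]';  python3 to.py .5275 .273 .046 58 11.4
```

```text
clock: 11.78
tcp_pos: [0.5294, 0.2575, 0.0573]
eef_rot: [89.9, 31.9, 101.5]
wrist_force: [0.1, 0.2, -0.7]
finger_gap: 0.0918
clock 11.78 tcp [0.5294 0.2575 0.0573] target [0.5272 0.2747 0.0449] j [ -7.  50.  94.  57.  75. -54.]
shift [-0.0022  0.0172 -0.0124] turn [-0.002  0.    -0.002] deg 0.2 axis [-0.168  0.831 -0.53 ] F [ 0.1  0.2 -0.7] gap 0.0918
```

```bash
python3 -m crank '[-0.002,0.009,-0.007,0,0,0,0.0918, -0.001,0.0085,-0.007,0,0,0,0.0918,0,0,0,0,0,0,0.0918]';  python3 to.py .5275 .273 .046 58 11.4
```

```text
clock: 12.15
tcp_pos: [0.5257, 0.2777, 0.043]
eef_rot: [89.9, 32.2, 101.6]
wrist_force: [0.3, -0.5, 0.0]
finger_gap: 0.0919
clock 12.15 tcp [0.5257 0.2777 0.043 ] target [0.5272 0.2747 0.0449] j [ -5.  51.  94.  58.  73. -55.]
shift [ 0.0014 -0.003   0.0019] turn [ 0.003  0.003 -0.005] deg 0.4 axis [-0.168  0.831 -0.53 ] F [ 0.3 -0.5  0. ] gap 0.0919
```

```bash
python3 -m crank '[0.001,-0.003,0.002,0,0,0,0.075, 0,0,0,0,0,0,0.05, 0,0,0,0,0,0,0.05, 0,0,0,0,0,0,0.05]' 25;  python3 to.py .5275 .273 .046 58 11.4
```

```text
clock: 12.65
tcp_pos: [0.527, 0.275, 0.046]
eef_rot: [89.7, 32.3, 101.6]
wrist_force: [1.0, -0.5, -0.8]
finger_gap: 0.0596
clock 12.65 tcp [0.527 0.275 0.046] target [0.5272 0.2747 0.0449] j [ -5.  51.  94.  58.  73. -55.]
shift [ 0.0002 -0.0003 -0.0011] turn [ 0.004  0.005 -0.006] deg 0.5 axis [-0.168  0.831 -0.53 ] F [ 1.  -0.5 -0.8] gap 0.0596
```

```bash
python3 -m crank '[0,0,0.02,0,0,0,0.05, 0,0,0.04,0,0,0,0.05, 0,-0.01,0.05,0,0,0,0.05, 0,-0.01,0.04,0,0,0,0.05]' >/dev/null; python3 -m crank '[-0.002,-0.03,0,-0.17,-0.04,0.006,0.05, -0.002,-0.03,0,-0.17,-0.04,0.006,0.05, -0.002,-0.03,0,-0.17,-0.04,0.006,0.05, -0.002,-0.03,0,-0.17,-0.04,0.006,0.05, -0.002,-0.03,0,-0.17,-0.04,0.006,0.05, -0.002,-0.03,0,-0.17,-0.04,0.006,0.05, -0.002,-0.03,0,-0.17,-0.04,0.006,0.05, -0.002,-0.03,0,-0.17,-0.04,0.006,0.05, 0,-0.02,0,-0.17,-0.04,0.006,0.05, 0,0,0,0,0,0,0.05]'; python3 to.py .5083 -.014 .17 -32 15
```

```text
clock: 14.4
tcp_pos: [0.5073, -0.0158, 0.2194]
eef_rot: [-88.5, 54.6, -73.4]
wrist_force: [-0.8, 0.4, -1.2]
finger_gap: 0.0598
clock 14.4 tcp [ 0.5073 -0.0158  0.2194] target [ 0.5086 -0.015   0.1683] j [  9.  20. 101. -41.  61.  15.]
shift [ 0.0013  0.0007 -0.0511] turn [ 0.053  0.03  -0.005] deg 3.5 axis [ 0.137 -0.512 -0.848] F [-0.8  0.4 -1.2] gap 0.0598
```

```bash
cat > look.py <<'E'
# look.py name gl oy flip
import sys
from ov import *
n,gl,oy,fl=sys.argv[1],float(sys.argv[2]),float(sys.argv[3]),int(sys.argv[4])
bx=[int(v) for v in sys.argv[5:9]] or [270,160,215,110]
st=robot.read_state();c,R=tilepose(st["tcp_pos"],st["eef_rot"],gl,(0,oy,0),fl);P=corners(c,R);print("tile",c.round(4),R.as_matrix().round(3).tolist())
a=[]
for k,x,y in(("side",bx[0],bx[1]),("scene",bx[2],bx[3])):
    im=cv2.resize(robot.read_camera(k)[:,:,::-1],None,fx=4,fy=4,interpolation=cv2.INTER_CUBIC).copy();draw(im,robot.calibration(k),P)
    a.append(im[y*4:y*4+400,x*4:x*4+400])
cv2.imwrite(f"pics/{n}.png",np.hstack(a))
E
python3 -m crank '[0.001,0.001,-0.03,0.053,0.03,-0.005,0.05, 0,0,-0.04,0,0,0,0.05, 0,0,-0.03,0,0,0,0.05, 0,0,0,0,0,0,0.05]'; python3 to.py .5083 -.014 .13 -32 15; python3 look.py o7 58 .008 0
```

```text
clock: 14.9
tcp_pos: [0.5102, -0.0134, 0.1218]
eef_rot: [-88.7, 58.9, -74.4]
wrist_force: [-0.6, -0.3, -0.8]
finger_gap: 0.0596
clock 14.9 tcp [ 0.5102 -0.0134  0.1218] target [ 0.5086 -0.015   0.1283] j [  7.  28. 105. -42.  50.  21.]
shift [-0.0016 -0.0017  0.0065] turn [-0.018  0.007  0.008] deg 1.2 axis [ 0.137 -0.512 -0.848] F [-0.6 -0.3 -0.8] gap 0.0596
tile [ 0.51   -0.0122  0.1155] [[0.968, 0.007, -0.251], [0.251, 0.018, 0.968], [0.011, -1.0, 0.015]]
```

View pics/o7.png

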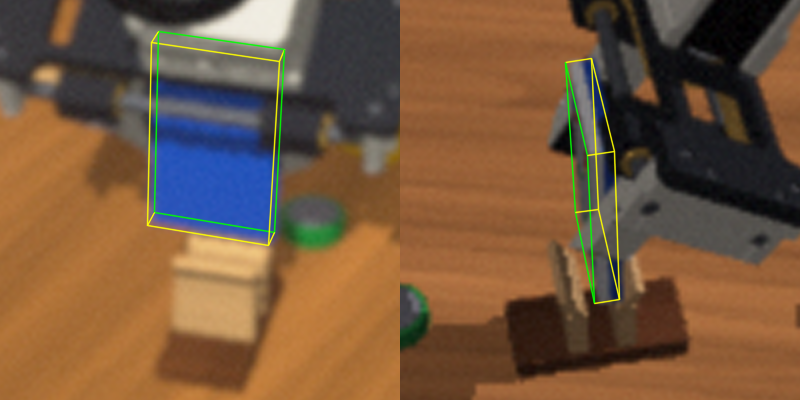

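```bash
python3 -m crank '[-0.002,-0.0015,-0.01,-0.018,0.007,0.008,0.05, 0,0,-0.015,0,0,0,0.05,0,0,0,0,0,0,0.05]'; python3 to.py .5083 -.0135 .07 -32 15
```

```text
clock: 15.38
tcp_pos: [0.5109, -0.0146, 0.1002]
eef_rot: [-89.0, 57.8, -74.2]
wrist_force: [-0.3, 1.3, -0.8]
finger_gap: 0.06
clock 15.38 tcp [ 0.5109 -0.0146  0.1002] target [ 0.5086 -0.0145  0.0683] j [  8.  30. 106. -45.  48.  25.]
shift [-0.0023  0.0001 -0.0319] turn [ 0.001  0.009 -0.   ] deg 0.5 axis [ 0.137 -0.512 -0.848] F [-0.3  1.3 -0.8] gap 0.06
```

```bash
python3 -m crank '[-0.003,0,-0.008,0,0.009,0,0.05, 0,0,-0.006,0,0,0,0.05,0,0,0,0,0,0,0.05]'; python3 to.py .5083 -.0135 .07 -32 15;  python3 look.py o8 58 .008 0
```

```text
clock: 15.75
tcp_pos: [0.5078, -0.0144, 0.0853]
eef_rot: [-90.0, 58.0, -75.0]
wrist_force: [-0.0, 0.2, -1.1]
finger_gap: 0.0598
clock 15.75 tcp [ 0.5078 -0.0144  0.0853] target [ 0.5086 -0.0145  0.0683] j [  8.  31. 107. -46.  47.  26.]
shift [ 0.0008 -0.0001 -0.017 ] turn [ 0.001 -0.    -0.001] deg 0.1 axis [ 0.137 -0.512 -0.848] F [-0.   0.2 -1.1] gap 0.0598
tile [ 0.5075 -0.0134  0.079 ] [[0.966, -0.0, -0.259], [0.259, -0.001, 0.966], [-0.0, -1.0, -0.001]]
```

View pics/o8.png

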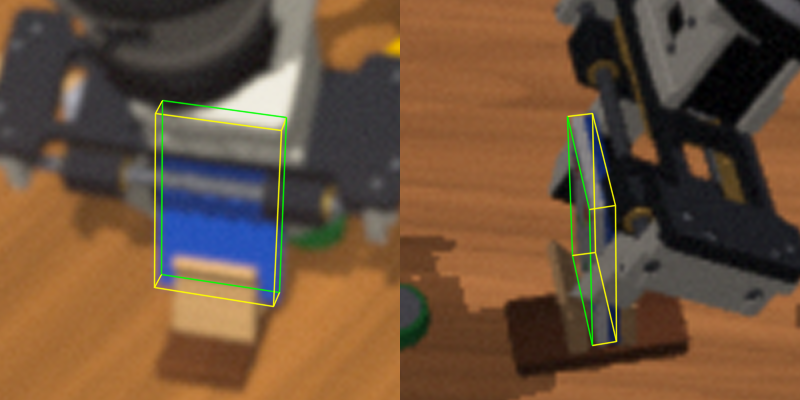

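The tile has entered the slot with no contact force. I'll keep going in small steps.

```bash
python3 -m crank '[0,0,-0.007,0,0,0,0.05, 0,0,-0.004,0,0,0,0.05,0,0,0,0,0,0,0.05]'; python3 to.py .5083 -.0135 .07 -32 15
```

```text
clock: 16.23
tcp_pos: [0.5083, -0.0144, 0.0742]
eef_rot: [-89.9, 58.0, -74.9]
wrist_force: [-0.1, 0.9, -2.0]
finger_gap: 0.0596
clock 16.23 tcp [ 0.5083 -0.0144  0.0742] target [ 0.5086 -0.0145  0.0683] j [  8.  33. 107. -47.  46.  28.]
shift [ 0.0003 -0.0001 -0.0059] turn [ 0.     0.001 -0.001] deg 0.1 axis [ 0.137 -0.512 -0.848] F [-0.1  0.9 -2. ] gap 0.0596
```

```bash
python3 -m crank '[0,0,-0.004,0,0,0,0.05,0,0,0,0,0,0,0.05]'; python3 -m crank '[0,0,-0.002,0,0,0,0.05,0,0,0,0,0,0,0.05]';python3 -m crank '[0,0,-0.0015,0,0,0,0.05,0,0,0,0,0,0,0.05]'
```

```text
clock: 16.48
tcp_pos: [0.5083, -0.0144, 0.07]
eef_rot: [-89.9, 58.0, -74.9]
wrist_force: [-0.3, 0.3, -0.2]
finger_gap: 0.0597
clock: 16.73
tcp_pos: [0.5084, -0.0144, 0.068]
eef_rot: [-89.9, 58.0, -74.8]
wrist_force: [0.1, 0.0, -1.2]
finger_gap: 0.0599
clock: 16.98
tcp_pos: [0.5088, -0.0145, 0.0677]
eef_rot: [-89.7, 57.9, -74.7]
wrist_force: [0.3, 0.7, -1.5]
finger_gap: 0.06
```

```bash
python3 -m crank '[0,0,-0.002,0,0,0,0.05,0,0,-0.001,0,0,0,0.05]';python3 look.py o9 58 .008 0
```

```text
clock: 17.23
tcp_pos: [0.5091, -0.0148, 0.0673]
eef_rot: [-89.6, 57.7, -74.6]
wrist_force: [-4.5, 4.0, 9.3]
finger_gap: 0.0597
tile [ 0.5088 -0.0138  0.061 ] [[0.966, 0.005, -0.259], [0.259, -0.005, 0.966], [0.004, -1.0, -0.006]]
```

View pics/o9.png

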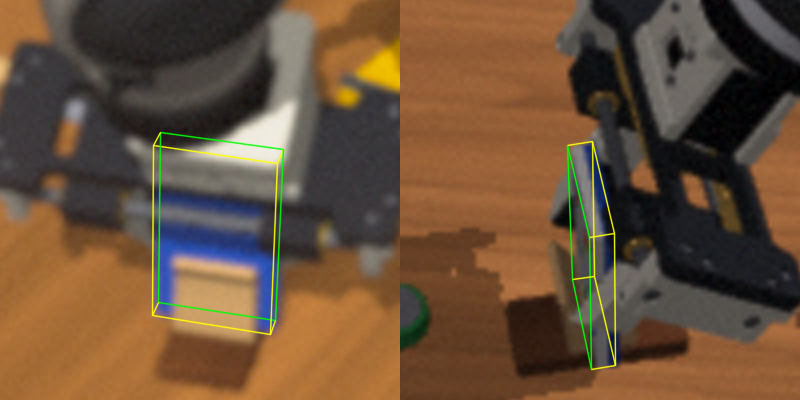

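Floor contact (9 N) with the tile seated at the right height. I'll release and back off along the tool axis.

```bash
python3 -m crank '[0,0,0.001,0,0,0,0.065,0,0,0,0,0,0,0.0918,0,0,0,0,0,0,0.0918,0,0,0,0,0,0,0.0918]'; python3 -m crank '[-0.003,0.01,0.017,0,0,0,0.0918, -0.004,0.015,0.025,0,0,0,0.0918, -0.004,0.015,0.025,0,0,0,0.0918, -0.004,0.015,0.03,0,0,0,0.0918, 0,0,0.04,0,0,0,0.0918]'; python3 w.py w10; python3 to.py .5083 -.014 .07 58 15 .09
```

```text
clock: 17.82
tcp_pos: [0.5093, -0.0148, 0.0682]
eef_rot: [-89.6, 57.7, -74.6]
wrist_force: [0.8, -0.6, 0.4]
finger_gap: 0.0899
clock: 18.45
tcp_pos: [0.4914, 0.041, 0.2051]
eef_rot: [-90.5, 57.8, -75.5]
wrist_force: [1.2, 0.2, 0.8]
finger_gap: 0.0919
18.5 [0.4938 0.0411 0.2108] [ 14.6  20.9  99.1 -36.3  64.6  17. ]
cam [0.456 0.177 0.283] [ 0.19 -0.73 -0.66]
clock 18.5 tcp [0.4938 0.0411 0.2108] target [ 0.5276 -0.0861  0.1166] j [ 15.  21.  99. -36.  65.  17.]
shift [ 0.0338 -0.1272 -0.0941] turn [1.522 0.411 0.003] deg 90.3 axis [-0.219  0.819 -0.53 ] F [1.6 1.  4.3] gap 0.0916
```

View pics/w10.png

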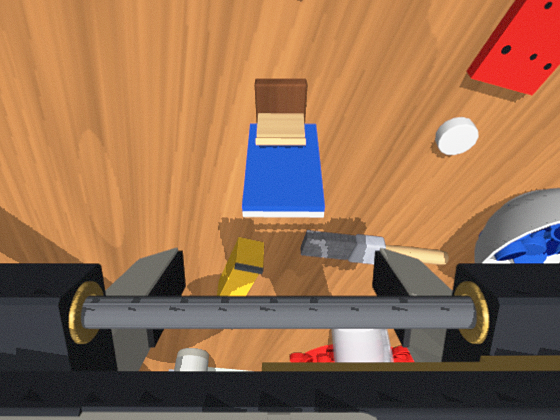

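The tile stands in the rack blue side towards the camera, with its top edge at about (242–324, 211). I'll measure its lean.

Run:
```python
from h import *
c=dict(np.load("pics/w10.npz")); p=at(c,[(242.5,211),(324,211),(243,217),(324,217)],.112); print(p.round(4))
m=p[:2].mean(0)-[.5083,-.014,0]; n=np.array([-np.sin(np.radians(15)),np.cos(np.radians(15))]); t=np.array([n[1],-n[0]])
print("len",np.linalg.norm(p[0]-p[1]).round(4),"yaw",np.degrees(np.arctan2(*(p[1]-p[0])[1::-1])).round(1),"normal off",(m[:2]@n).round(4),"along",(m[:2]@t).round(4))
```

```text
[[ 0.4807 -0.0212  0.112 ]
 [ 0.5383 -0.0055  0.112 ]
 [ 0.4824 -0.0279  0.112 ]
 [ 0.5407 -0.0119  0.112 ]]
len 0.0596 yaw 15.3 normal off 0.0003 along 0.0013
```

```bash
python3 -m crank '[0.003,-0.016,0.005,0.17,0.045,0,0.0918, 0.003,-0.016,0.005,0.17,0.045,0,0.0918, 0.003,-0.016,0,0.17,0.045,0,0.0918, 0.003,-0.016,0,0.17,0.045,0,0.0918, 0.003,-0.016,0,0.17,0.045,0,0.0918, 0.003,-0.016,0,0.17,0.045,0,0.0918, 0.003,-0.016,0,0.17,0.045,0,0.0918, 0.003,-0.016,0,0.17,0.045,0,0.0918, 0.003,-0.01,0,0.17,0.045,0,0.0918, 0.003,-0.01,0,0,0,0,0.0918]'; python3 to.py .5104 -.0166 .07 60 15 .10
```

```text
clock: 19.75
tcp_pos: [0.5258, -0.1117, 0.2219]
eef_rot: [88.7, 29.0, 103.0]
wrist_force: [0.6, -0.5, 0.1]
finger_gap: 0.0917
clock 19.75 tcp [ 0.5258 -0.1117  0.2219] target [ 0.5324 -0.0986  0.119 ] j [-39.  46.  69.  37. 114. -53.]
shift [ 0.0066  0.0131 -0.1029] turn [-0.022  0.014  0.023] deg 2.0 axis [-0.224  0.837 -0.5  ] F [ 0.6 -0.5  0.1] gap 0.0917
```

```bash
python3 -m crank '[0.003,0.006,-0.05,-0.022,0.014,0.023,0.0918, 0.003,0.007,-0.05,0,0,0,0.0918, 0,0,0,0,0,0,0.0918]'; python3 to.py .5104 -.0166 .07 60 15 ; python3 w.py w11
```

```text
clock: 20.12
tcp_pos: [0.5333, -0.0998, 0.1214]
eef_rot: [89.8, 31.0, 105.0]
wrist_force: [-0.3, 0.3, 1.3]
finger_gap: 0.0917
clock 20.12 tcp [ 0.5333 -0.0998  0.1214] target [ 0.51   -0.0149  0.069 ] j [-37.  53.  72.  34. 105. -58.]
shift [-0.0233  0.0849 -0.0524] turn [ 0.016  0.008 -0.001] deg 1.0 axis [-0.224  0.837 -0.5  ] F [-0.3  0.3  1.3] gap 0.0917
20.175 [ 0.5342 -0.1005  0.1237] [-36.5  52.6  71.5  33.6 105.3 -58. ]
cam [ 0.555 -0.178  0.26 ] [-0.17  0.65 -0.74]
```

View pics/w11.png

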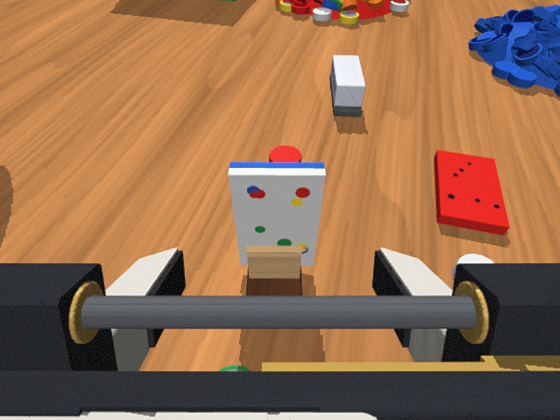

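The white speckled face is in view, with its top corners at (229,174) and (325,173), centred between the fingers.

Run:
```python
from h import *
im=cv2.imread("pics/w11.png");cv2.imwrite("pics/z11.png",cv2.resize(im[150:280,215:340],None,fx=4.6,fy=4.6,interpolation=cv2.INTER_CUBIC))
c=dict(np.load("pics/w11.npz")); p=at(c,[(229,174.5),(325,173.5),(230,163),(324,163)],.112)
n=np.array([-np.sin(np.radians(15)),np.cos(np.radians(15))]); t=np.array([n[1],-n[0]])
for q in (p[:2],p[2:]):
    m=q.mean(0)-[.5083,-.014,0];print("len",np.linalg.norm(q[0]-q[1]).round(4),"yaw",np.degrees(np.arctan2(*(q[1]-q[0])[1::-1])).round(1),"normal off",(m[:2]@n).round(4),"along",(m[:2]@t).round(4))
```

```text
len 0.0594 yaw 16.1 normal off -0.0054 along 0.0016
len 0.06 yaw 15.3 normal off 0.0051 along 0.0016
```

View pics/z11.png

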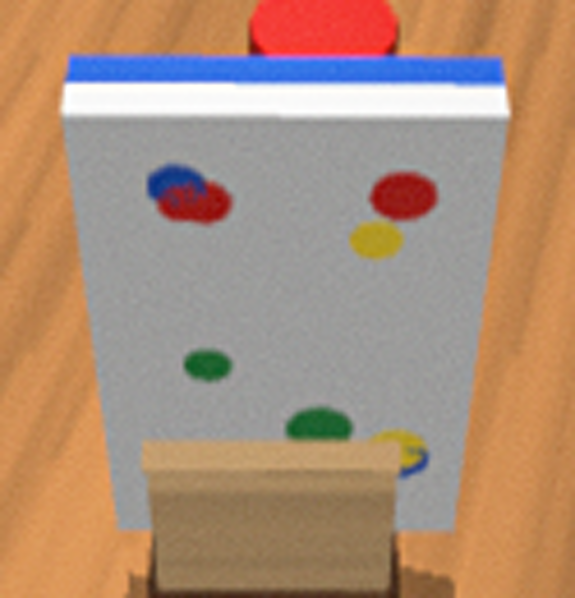

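Both pictures agree that the tile stands upright. The blue/white colour boundary is at mid-thickness, so the tilt I inferred first was a misreading. I'll approach to grip.

```bash
python3 to.py .5098 -.0136 .07 60 15 ;python3 -m crank '[-0.007,0.026,-0.015,0.01,0.01,0,0.0918, -0.007,0.026,-0.017,0,0,0,0.0918, -0.004,0.018,-0.012,0,0,0,0.0918, 0,0,0,0,0,0,0.0918]'; python3 to.py .5098 -.0136 .07 60 15
```

```text
clock 20.18 tcp [ 0.5342 -0.1005  0.1237] target [ 0.5094 -0.0119  0.069 ] j [-37.  53.  71.  34. 105. -58.]
shift [-0.0248  0.0886 -0.0547] turn [ 0.017  0.011 -0.001] deg 1.2 axis [-0.224  0.837 -0.5  ] F [ 0.3 -0.6  0.7] gap 0.0918
clock: 20.68
tcp_pos: [0.5201, -0.0316, 0.0902]
eef_rot: [89.1, 31.5, 104.7]
wrist_force: [-0.7, 0.2, -0.1]
finger_gap: 0.092
clock 20.68 tcp [ 0.5201 -0.0316  0.0902] target [ 0.5094 -0.0119  0.069 ] j [-32.  51.  81.  36.  96. -61.]
shift [-0.0108  0.0197 -0.0212] turn [ 0.022  0.021 -0.003] deg 1.7 axis [-0.224  0.837 -0.5  ] F [-0.7  0.2 -0.1] gap 0.092
```

```bash
python3 -m crank '[-0.006,0.0,-0.005,0.02,0.018,-0.003,0.0918, -0.003,0.01,-0.007,0,0,0,0.0918, -0.002,0.009,-0.007,0,0,0,0.0918, 0,0,0,0,0,0,0.0918]'; python3 to.py .5098 -.0136 .07 60 15
```

```text
clock: 21.18
tcp_pos: [0.5103, -0.0141, 0.0733]
eef_rot: [89.6, 30.4, 104.7]
wrist_force: [-0.6, -0.6, -0.0]
finger_gap: 0.0917
clock 21.18 tcp [ 0.5103 -0.0141  0.0733] target [ 0.5094 -0.0119  0.069 ] j [-32.  52.  84.  37.  94. -62.]
shift [-0.001   0.0022 -0.0043] turn [0.006 0.008 0.002] deg 0.6 axis [-0.224  0.837 -0.5  ] F [-0.6 -0.6 -0. ] gap 0.0917
```

```bash
python3 -m crank '[-0.001,0.002,-0.005,0.006,0.008,0.002,0.0918, 0,0,0,0,0,0,0.0918, 0,0,0,0,0,0,0.0918]'; python3 to.py .5098 -.0136 .07 60 15; python3 look.py o12 60 -.008 1
```

```text
clock: 21.55
tcp_pos: [0.5095, -0.0122, 0.0677]
eef_rot: [90.0, 29.9, 105.0]
wrist_force: [-0.2, -0.5, -0.2]
finger_gap: 0.0922
clock 21.55 tcp [ 0.5095 -0.0122  0.0677] target [ 0.5094 -0.0119  0.069 ] j [-32.  53.  84.  37.  94. -62.]
shift [-0.0001  0.0003  0.0013] turn [-0.001 -0.001 -0.   ] deg 0.1 axis [-0.224  0.837 -0.5  ] F [-0.2 -0.5 -0.2] gap 0.0922
tile [ 0.5079 -0.0061  0.0687] [[0.966, 0.259, -0.001], [0.259, -0.966, 0.001], [-0.0, -0.001, -1.0]]
```

View pics/o12.png

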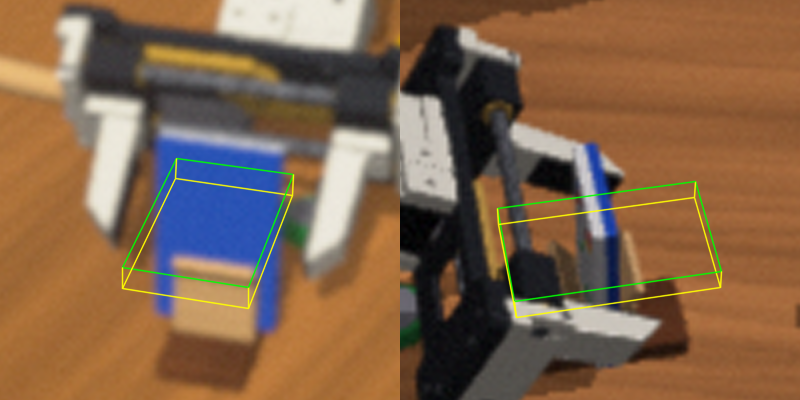

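The tile is upright between the fingers. The overlay's lean sign was wrong for this case, so I'm ignoring it. Closing.

```bash
python3 -m crank '[0,0,0.001,0,0,0,0.075, 0,0,0,0,0,0,0.05, 0,0,0,0,0,0,0.05, 0,0,0,0,0,0,0.05]' 25; python3 to.py .5098 -.0136 .07 60 15; python3 -m crank '[0,0,0.02,0,0,0,0.05, 0,0,0.03,0,0,0,0.05, 0,0,0.04,0,0,0,0.05, 0,0,0.04,0,0,0,0.05]'; python3 to.py .514 -.257 .15 -30 -4.8; python3 look.py o13 -30 -.008 1 270 120 215 85
```

```text
clock: 22.15
tcp_pos: [0.5096, -0.0124, 0.0692]
eef_rot: [90.0, 30.0, 105.0]
wrist_force: [-1.5, 0.1, 0.4]
finger_gap: 0.0601
clock 22.15 tcp [ 0.5096 -0.0124  0.0692] target [ 0.5094 -0.0119  0.069 ] j [-32.  53.  84.  37.  94. -62.]
shift [-0.0002  0.0005 -0.0002] turn [-0.001  0.     0.   ] deg 0.0 axis [-0.224  0.837 -0.5  ] F [-1.5  0.1  0.4] gap 0.0601
clock: 22.65
tcp_pos: [0.5084, -0.0119, 0.204]
eef_rot: [90.2, 29.8, 105.1]
wrist_force: [-0.2, 0.3, -0.9]
finger_gap: 0.0601
clock 22.65 tcp [ 0.5084 -0.0119  0.204 ] target [ 0.5139 -0.258   0.1483] j [-32.  42.  81.  38. 105. -53.]
shift [ 0.0056 -0.2461 -0.0558] turn [-1.574 -0.143 -0.268] deg 91.9 axis [-0.042 -0.498 -0.866] F [-0.2  0.3 -0.9] gap 0.0601
tile [ 0.5088 -0.0136  0.213 ] [[0.966, -0.004, -0.259], [0.259, 0.002, 0.966], [-0.003, -1.0, 0.003]]
```

View pics/o13.png

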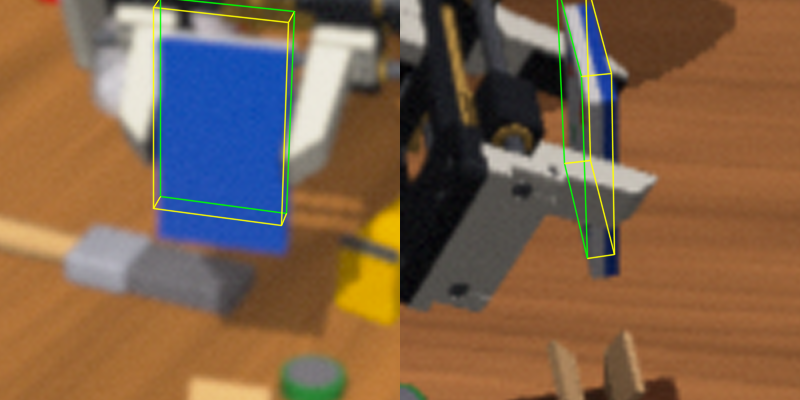

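The tile is lifted and upright; the overlay offset just needed the opposite sign. I'll turn it towards the jig.

```bash
python3 -m crank '[0,-0.027,0,-0.17,-0.015,-0.029,0.05, 0,-0.027,0,-0.17,-0.015,-0.029,0.05, 0,-0.027,0,-0.17,-0.015,-0.029,0.05, 0.001,-0.027,0,-0.17,-0.015,-0.029,0.05, 0.001,-0.027,0,-0.17,-0.015,-0.029,0.05, 0.001,-0.027,0,-0.17,-0.015,-0.029,0.05, 0.001,-0.027,0,-0.17,-0.015,-0.029,0.05, 0.001,-0.027,0,-0.17,-0.015,-0.029,0.05, 0.001,-0.027,0,-0.17,-0.015,-0.029,0.05, 0,0,0,0,0,0,0.05]'; python3 to.py .5146 -.2554 .13 -30 -4.8
```

```text
clock: 24.0
tcp_pos: [0.5126, -0.2613, 0.2115]
eef_rot: [-89.6, 59.7, -94.3]
wrist_force: [-0.6, 0.1, -0.5]
finger_gap: 0.0599
clock 24.0 tcp [ 0.5126 -0.2613  0.2115] target [ 0.5145 -0.2564  0.1283] j [-20.  25.  92. -34.  59.   1.]
shift [ 0.0019  0.0049 -0.0832] turn [ 0.005  0.003 -0.003] deg 0.4 axis [-0.042 -0.498 -0.866] F [-0.6  0.1 -0.5] gap 0.0599
```

```bash
python3 -m crank '[0.002,0.005,-0.04,0.005,0.003,-0.003,0.05, 0,0,-0.045,0,0,0,0.05, 0,0,-0.02,0,0,0,0.05,0,0,0,0,0,0,0.05]'; python3 to.py .5146 -.2554 .046 -30 -4.8; python3 look.py o14 -30 .008 1 320 110 90 120; python3 w.py w14
```

```text
clock: 24.5
tcp_pos: [0.5149, -0.2554, 0.1067]
eef_rot: [-89.8, 60.6, -94.9]
wrist_force: [0.4, 0.3, -0.9]
finger_gap: 0.06
clock 24.5 tcp [ 0.5149 -0.2554  0.1067] target [ 0.5145 -0.2564  0.0443] j [-20.  33.  98. -39.  49.  11.]
shift [-0.0004 -0.001  -0.0624] turn [-0.009  0.002  0.004] deg 0.6 axis [-0.042 -0.498 -0.866] F [ 0.4  0.3 -0.9] gap 0.06
tile [ 0.5143 -0.2624  0.1083] [[0.996, -0.087, 0.002], [-0.087, -0.996, 0.009], [0.002, -0.01, -1.0]]
24.65 [ 0.5162 -0.2558  0.1089] [-19.7  32.5  97.5 -39.2  48.8  11.5]
cam [ 0.528 -0.12   0.193] [-0.06 -0.72 -0.69]
```

View pics/o14.png

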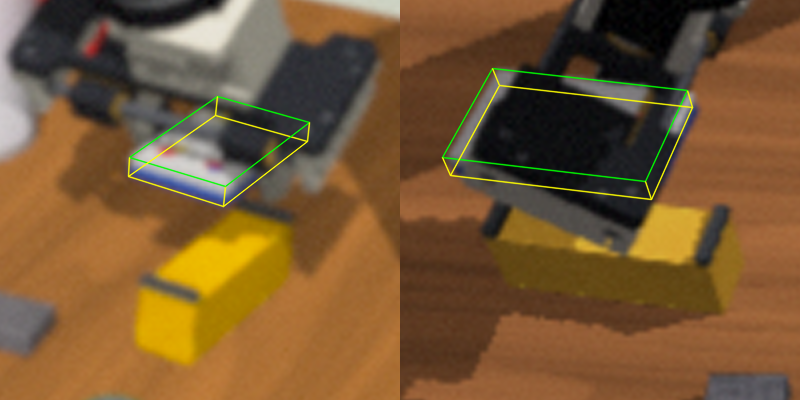

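View pics/w14.png

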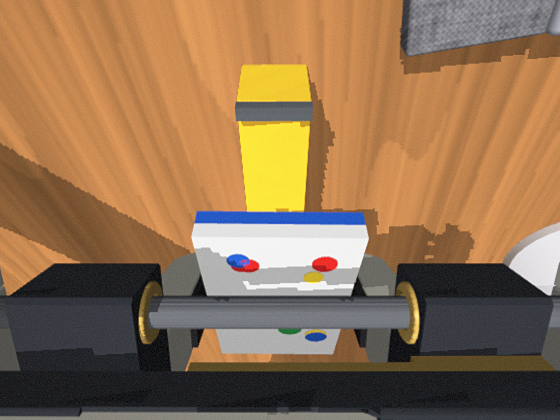

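The white back is up and lined up with the jig. I'll check the tile against the +y stop in this picture.

Run:
```python
from h import *
im=cv2.imread("pics/w14.png");cv2.imwrite("pics/z14.png",cv2.resize(im[55:245,180:380],None,fx=3.1,fy=3.1,interpolation=cv2.INTER_CUBIC))
c=dict(np.load("pics/w14.npz"));zt=.1089+.0017
yd=np.array([.0837,.9965]);xd=np.array([.9965,-.0837])
def rep(n,p):
    for q in p: d=q[:2]-[.5139,-.2634]; print(n,"local x",(d@xd*1000).round(1),"y",(d@yd*1000).round(1))
rep("stop outer top",at(c,[(236.5,102.5),(311.5,102)],.046))
rep("tile +y end mid",at(c,[(196,223),(367,224)],zt))
rep("tile -y end top",at(c,[(217,354),(334,353)],zt+.006))
```

```text
stop outer top local x -16.7 y 61.5
stop outer top local x 17.4 y 61.5
tile +y end mid local x -26.6 y 52.0
tile +y end mid local x 32.9 y 50.9
tile -y end top local x -31.2 y -46.3
tile -y end top local x 31.2 y -45.9
```

View pics/z14.png

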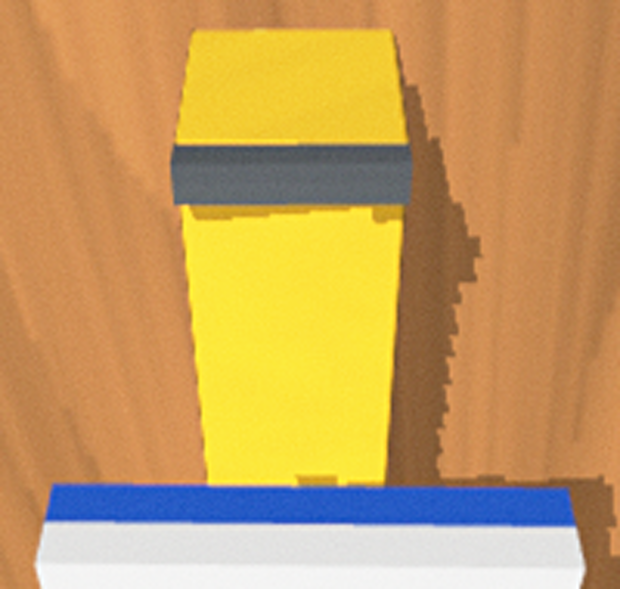

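Run:
```python
from h import *
c=dict(np.load("pics/w14.npz"));zt=.1089+.0017
yd=np.array([.0837,.9965]);xd=np.array([.9965,-.0837])
for n,z,pp in (("outer bottom 60",.040,[(236.5,101.8)]),("outer top 60",.046,[(236,107.6),(312,107.6)]),("inner top 53",.046,[(237,121),(311,121)]),("tile bot",zt-.006,[(197,211.7),(363,212.7)]),("mid",zt,[(194,223.4),(365,224.6)]),("top",zt+.006,[(192,237),(368,237.5)])):
    for q in at(c,pp,z): d=q[:2]-[.5139,-.2634]; print(n,"local x",(d@xd*1000).round(1),"y",(d@yd*1000).round(1))
st=robot.read_state();print(st["tcp_pos"].round(4))
```

```text
outer bottom 60 local x -17.4 y 58.4
outer top 60 local x -17.1 y 58.9
outer top 60 local x 17.8 y 58.6
inner top 53 local x -17.3 y 51.8
inner top 53 local x 17.7 y 51.6
tile bot local x -27.2 y 51.4
tile bot local x 32.7 y 50.3
mid local x -27.3 y 51.8
mid local x 32.3 y 50.6
top local x -27.0 y 51.7
top local x 32.2 y 50.9
[ 0.5162 -0.2558  0.1089]
```

```bash
python3 -m crank '[-0.002,-0.0025,-0.02,-0.008,0.002,0.01,0.05, 0,0,-0.02,0,0,0,0.05, 0,0,0,0,0,0,0.05]'; python3 to.py .5141 -.2571 .046 -30 -4.5
```

```text
clock: 25.02
tcp_pos: [0.517, -0.2596, 0.0737]
eef_rot: [-88.4, 59.8, -93.0]
wrist_force: [-0.3, 0.0, -0.3]
finger_gap: 0.0593
clock 25.02 tcp [ 0.517  -0.2596  0.0737] target [ 0.514  -0.2581  0.0443] j [-20.  36.  99. -43.  45.  16.]
shift [-0.003   0.0015 -0.0294] turn [ 0.004  0.014 -0.002] deg 0.8 axis [-0.039 -0.498 -0.866] F [-0.3  0.  -0.3] gap 0.0593
```

```bash
python3 -m crank '[-0.004,0.001,-0.01,0.004,0.014,-0.002,0.05, 0,0,-0.003,0,0,0,0.05, 0,0,0,0,0,0,0.05]'; python3 to.py .5141 -.2571 .046 -30 -4.5; python3 look.py o15 -30 .008 1 320 110 90 130; python3 w.py w15
```

```text
clock: 25.4
tcp_pos: [0.5144, -0.2592, 0.063]
eef_rot: [-89.6, 59.9, -94.2]
wrist_force: [0.1, -0.8, -1.7]
finger_gap: 0.0595
clock 25.4 tcp [ 0.5144 -0.2592  0.063 ] target [ 0.514  -0.2581  0.0443] j [-20.  37. 100. -44.  44.  17.]
shift [-0.0004  0.0011 -0.0188] turn [0.002 0.003 0.   ] deg 0.2 axis [-0.039 -0.498 -0.866] F [ 0.1 -0.8 -1.7] gap 0.0595
tile [ 0.5138 -0.2661  0.0648] [[0.997, -0.079, 0.003], [-0.079, -0.997, -0.002], [0.003, 0.002, -1.0]]
25.55 [ 0.5143 -0.2592  0.0631] [-19.9  36.6  99.6 -43.9  44.1  17. ]
cam [ 0.525 -0.122  0.146] [-0.06 -0.72 -0.69]
```

View pics/w15.png

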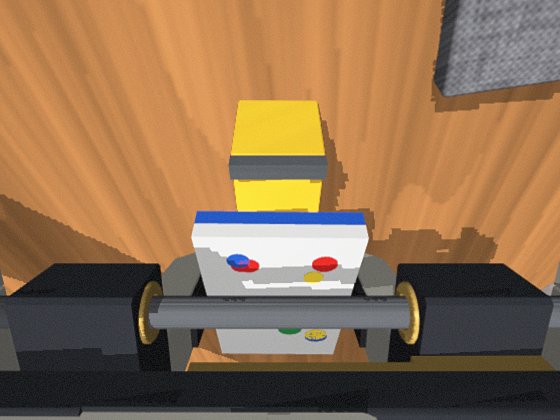

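View pics/o15.png

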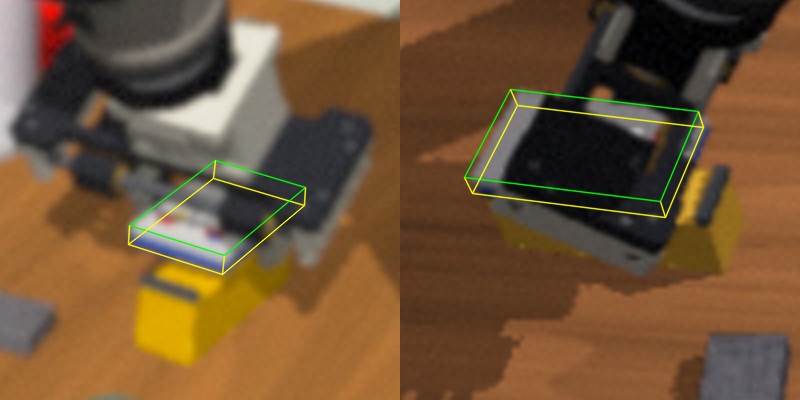

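Run:
```python
from h import *
im=cv2.imread("pics/w15.png");cv2.imwrite("pics/z15.png",cv2.resize(im[95:245,180:380],None,fx=4,fy=4,interpolation=cv2.INTER_CUBIC))
```

```text
(no output)
```

View pics/z15.png

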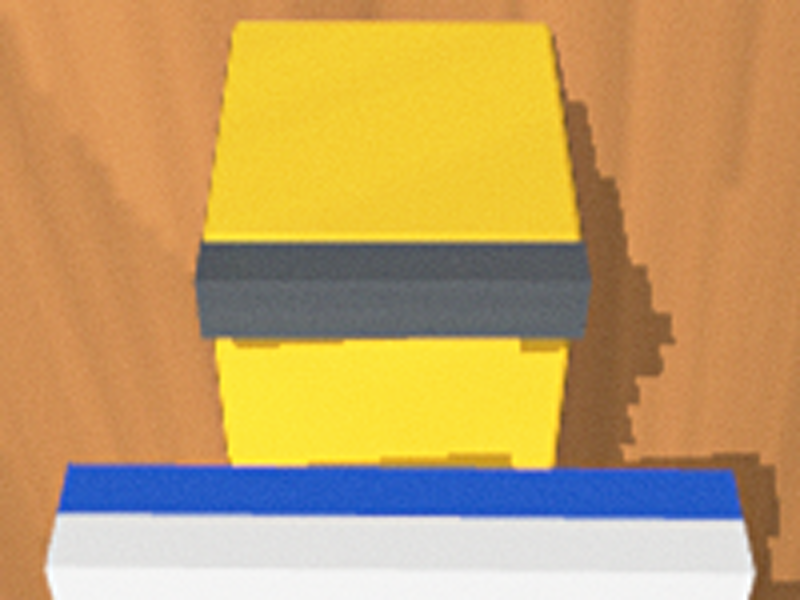

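Run:
```python
from h import *
c=dict(np.load("pics/w15.npz"));zt=.0648
yd=np.array([.0837,.9965]);xd=np.array([.9965,-.0837])
f=lambda L:[((a+.5)/4-.5+180,(b+.5)/4-.5+95) for a,b in L]
for n,z,pp in (("outer bottom 60",.040,[(203,242),(580,242)]),("outer top 60",.046,[(196,279),(590,280)]),("inner top 53",.046,[(203,338),(585,336)]),("tile bot",zt-.006,[(68,465),(735,470)]),("mid",zt,[(58,514),(743,518)]),("top",zt+.006,[(47,570),(755,570)])):
    print(n,[(round((q[:2]-[.5139,-.2634])@xd*1000,1),round((q[:2]-[.5139,-.2634])@yd*1000,1)) for q in at(c,f(pp),z)])
```

```text
outer bottom 60 [(np.float64(-17.6), np.float64(58.5)), (np.float64(17.7), np.float64(58.5))]
outer top 60 [(np.float64(-17.6), np.float64(59.0)), (np.float64(18.0), np.float64(58.9))]
inner top 53 [(np.float64(-17.7), np.float64(51.8)), (np.float64(18.2), np.float64(52.2))]
tile bot [(np.float64(-29.0), np.float64(48.0)), (np.float64(31.0), np.float64(47.5))]
mid [(np.float64(-28.9), np.float64(48.2)), (np.float64(30.7), np.float64(47.8))]
top [(np.float64(-28.9), np.float64(48.0)), (np.float64(30.6), np.float64(48.0))]
```

The tile's +y end is 4.1 mm from the stop and should be 3, with x off by 0.7 mm. I'll correct by (−0.7, +1.0) mm and lower.

```bash
python3 -m crank '[-0.001,0.001,-0.008,0.002,0.003,0,0.05, 0,0,0,0,0,0,0.05]'; python3 to.py .5138 -.2571 .046 -30 -4.5
```

```text
clock: 25.8
tcp_pos: [0.5133, -0.2581, 0.0547]
eef_rot: [-90.0, 60.0, -94.5]
wrist_force: [-0.4, 0.3, -1.1]
finger_gap: 0.0596
clock 25.8 tcp [ 0.5133 -0.2581  0.0547] target [ 0.5137 -0.2581  0.0443] j [-20.  37. 100. -44.  44.  18.]
shift [ 0.0005 -0.     -0.0104] turn [-0.  0.  0.] deg 0.0 axis [-0.039 -0.498 -0.866] F [-0.4  0.3 -1.1] gap 0.0596
```

```bash
python3 -m crank '[0,0,-0.007,0,0,0,0.05, 0,0,0,0,0,0,0.05]'; python3 to.py .5138 -.2571 .046 -30 -4.5;python3 -m crank '[0,0,-0.002,0,0,0,0.05, 0,0,0,0,0,0,0.05]'; python3 to.py .5138 -.2571 .046 -30 -4.5
```

```text
clock: 26.05
tcp_pos: [0.5132, -0.258, 0.0469]
eef_rot: [-90.0, 60.0, -94.6]
wrist_force: [0.1, 0.9, -0.7]
finger_gap: 0.0597
clock 26.05 tcp [ 0.5132 -0.258   0.0469] target [ 0.5137 -0.2581  0.0443] j [-20.  38. 100. -45.  43.  19.]
shift [ 0.0006 -0.0001 -0.0026] turn [-0. -0.  0.] deg 0.0 axis [-0.039 -0.498 -0.866] F [ 0.1  0.9 -0.7] gap 0.0597
clock: 26.3
tcp_pos: [0.5132, -0.2581, 0.0448]
eef_rot: [-90.0, 60.0, -94.5]
wrist_force: [0.5, -0.1, -0.1]
finger_gap: 0.0598
clock 26.3 tcp [ 0.5132 -0.2581  0.0448] target [ 0.5137 -0.2581  0.0443] j [-20.  38. 100. -45.  43.  19.]
shift [ 0.0005 -0.     -0.0005] turn [-0. -0.  0.] deg 0.0 axis [-0.039 -0.498 -0.866] F [ 0.5 -0.1 -0.1] gap 0.0598
```

```bash
python3 -m crank '[0,0,-0.0015,0,0,0,0.05, 0,0,0,0,0,0,0.05]'; python3 -m crank '[0,0,-0.002,0,0,0,0.05, 0,0,-0.001,0,0,0,0.05]'; python3 w.py w16;python3 look.py o16 -30 .008 1 320 110 90 130
```

```text
clock: 26.55
tcp_pos: [0.5136, -0.2581, 0.0449]
eef_rot: [-89.9, 59.9, -94.4]
wrist_force: [0.1, 0.5, -0.5]
finger_gap: 0.0597
clock: 26.8
tcp_pos: [0.5138, -0.2582, 0.0445]
eef_rot: [-89.8, 59.8, -94.3]
wrist_force: [-2.9, 3.6, 7.1]
finger_gap: 0.0599
26.85 [ 0.5138 -0.2582  0.0444] [-19.7  38.4 100.2 -45.8  42.6  19.7]
cam [ 0.525 -0.121  0.127] [-0.06 -0.73 -0.69]
tile [ 0.5132 -0.2652  0.0462] [[0.997, -0.079, 0.002], [-0.079, -0.997, -0.004], [0.002, 0.004, -1.0]]
```

View pics/w16.png

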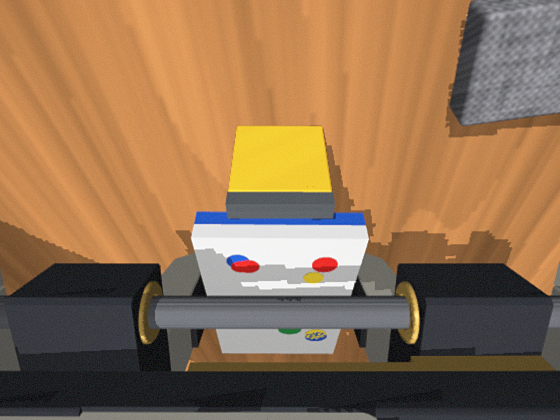

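View pics/o16.png

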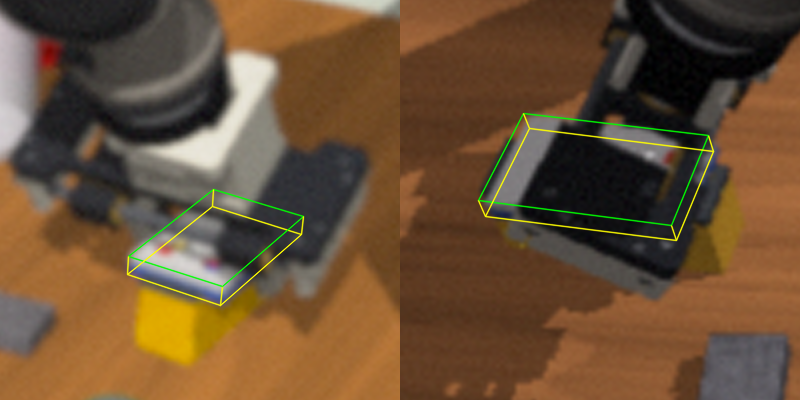

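Bed contact is felt (7 N) with the tile's centre at 46 mm as expected. I'll release and back off along the tool axis.

```bash
python3 -m crank '[0,0,0.001,0,0,0,0.065,0,0,0,0,0,0,0.0918,0,0,0,0,0,0,0.0918,0,0,0,0,0,0,0.0918]'; python3 -m crank '[0,0.008,0.014,0,0,0,0.0918, 0.001,0.013,0.023,0,0,0,0.0918, 0.001,0.015,0.026,0,0,0,0.0918, 0.001,0.015,0.03,0,0,0,0.0918, 0,0.03,0.04,0,0,0,0.0918, 0,0.03,0.03,0.15,0,0,0.0918, 0,0.03,0,0.15,0,0,0.0918,0,0,0,0.15,0,0,0.0918,0,0,0,0,0,0,0.0918,0,0,0,0,0,0,0.0918]'; python3 w.py w17
python3 - <<'E'
from h import *
for n in("side","scene"): cv2.imwrite(f"pics/f_{n}.png",robot.read_camera(n)[:,:,::-1])
E
```

```text
clock: 27.45
tcp_pos: [0.514, -0.2584, 0.0453]
eef_rot: [-89.7, 59.8, -94.3]
wrist_force: [0.1, -0.2, -0.1]
finger_gap: 0.0895
clock: 28.7
tcp_pos: [0.5161, -0.1061, 0.2211]
eef_rot: [-111.7, 86.1, -115.2]
wrist_force: [-0.3, -0.1, -0.0]
finger_gap: 0.0918
28.75 [ 0.5162 -0.106   0.2211] [-17.7  21.5  88.3  -4.1  70.7 -12.8]
cam [ 0.525 -0.02   0.357] [-0.05 -0.34 -0.94]
```

View pics/w17.png

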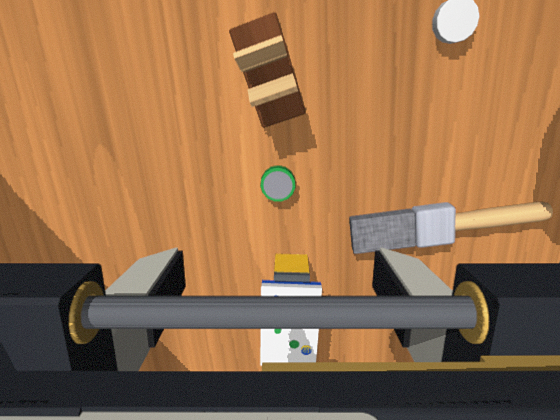

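View pics/f_side.png

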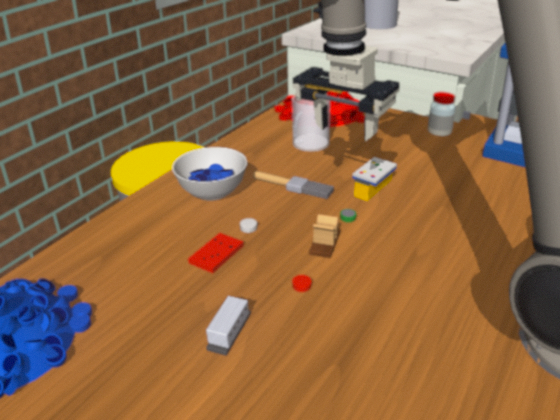

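View pics/f_scene.png

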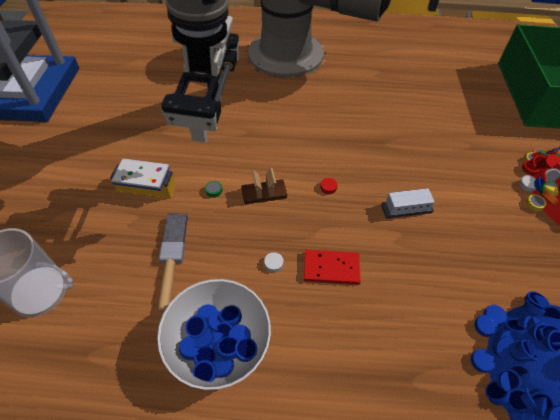

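The tile lies on the jig white side up, and the bystanders look unmoved. I'll check the centring from above.

```bash
python3 -m crank '[0,-0.03,0.04,0.06,0,0,0.0918, 0,-0.05,0.02,0,0,0,0.0918, 0,-0.05,0,0,0,0,0.0918, 0,0,0,0,0,0,0.0918, 0,0,0,0,0,0,0.0918]'; python3 w.py w18
python3 - <<'E'
from h import *
im=cv2.imread("pics/w18.png");cv2.imwrite("pics/z18.png",cv2.resize(im[90:260,190:370],None,fx=3.5,fy=3.5,interpolation=cv2.INTER_CUBIC))
E
```

```text
clock: 29.48
tcp_pos: [0.5156, -0.2352, 0.2801]
eef_rot: [-174.7, 87.9, -177.8]
wrist_force: [-0.0, -0.2, -0.3]
finger_gap: 0.0919
29.525 [ 0.5156 -0.2351  0.2801] [-31.6  23.7  75.3  -1.2  82.7 -28.5]
cam [ 0.525 -0.158  0.421] [-0.05 -0.29 -0.96]
```

View pics/z18.png

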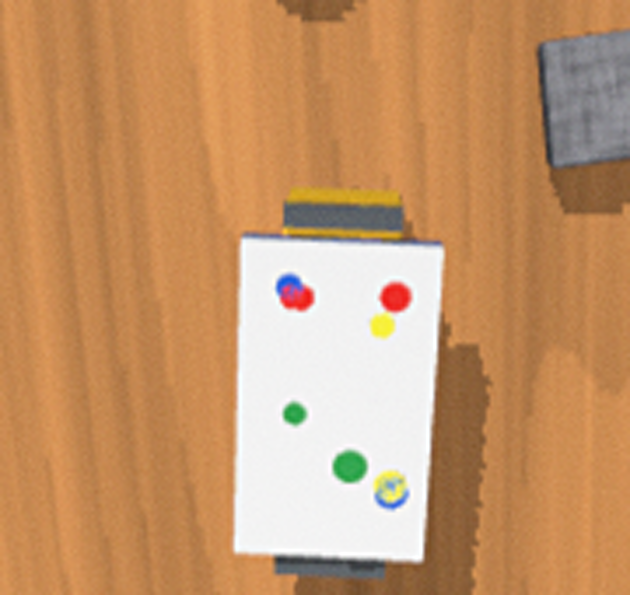

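Run:
```python
from fit import *
c=dict(np.load("pics/w18.npz"))
def mk(L): return [(c,np.array([(a+.5)/3.5-.5+190,(b+.5)/3.5-.5+90]),l) for a,b,l in L]
t=fit("tile",mk([(242,236,(-30,50,52)),(442,244,(30,50,52)),(235,552,(-30,-50,52)),(423,562,(30,-50,52))]),(.51,-.26,-.1))
j=fit("jig",mk([(286,200,(-18,60,46)),(403,206,(18,60,46)),(283,230,(-18,53,46)),(403,236,(18,53,46)),(275,573,(-18,-60,46)),(384,578,(18,-60,46))]),(.51,-.26,-.1))
d=t-j; co,s=np.cos(j[2]),np.sin(j[2]); print("tile in jig: x",(co*d[0]+s*d[1])*1000,"y",(-s*d[0]+co*d[1])*1000,"yaw",np.degrees(d[2]))
```

```text
tile [ 0.5137 -0.2639] -5.03 res px [[-0.4, 0.5], [0.4, 0.5], [-0.0, -0.4], [0.0, -0.8]]
jig [ 0.514 -0.264] -4.93 res px [[-0.6, 0.9], [0.5, 0.5], [0.1, -0.9], [0.1, -1.3], [-0.3, 0.2], [0.2, 0.2]]
tile in jig: x -0.3064809342100935 y 0.07791720557135896 yaw -0.09491208979073933
```

Run:
```python
from h import *
a=cv2.imread("pics/scene0.png");b=cv2.imread("pics/f_scene.png")
for n,x,y,w,h in(("spare",300,245,65,42),("red",318,174,22,22),("green",203,178,22,22),("white",262,250,24,24),("brush",155,210,35,100)):
    g=lambda i:i[y:y+h,x:x+w].astype(np.float32).mean(2)
    print(n,np.round(cv2.phaseCorrelate(g(a),g(b))[0],2),round(float(np.abs(g(a)-g(b)).mean()),1))
robot.close_job(); print(robot.read_state()["clock"])
```

```text
spare [0.01 0.52] 2.2
red [0.01 0.06] 2.3
green [-0.06 -0.05] 2.4
white [0.07 0.11] 3.0
brush [-0.06  0.  ] 2.5
the job is handed in; nothing more can be done
the job is handed in; nothing more can be done
```

The tile is turned over and lying on the jig bed, white speckled back up, between the two end stops. I handed the job in at about 29.5 s on the clock, well under the 59 s limit.

**What I did:** I gripped the tile across its width on the stand, stood it on end in the rack, regripped it from the white side and laid it on the jig.
- **Extra regrip:** On the first try at the rack, joint 4 was at −55° (limit −57°) and would have run out before the tile reached the slot floor. I set the tile back down on the stand and regripped it with the tool leaning further.
- **Handling:** Each set-down ended with a light touch of 7 to 9 N, and the tile did not drop or fall over in anything I saw.

**Last checks:**
- **Position on the jig:** The final wrist picture puts the tile 0.3 mm off centre across the jig, 0.1 mm off along it, and 0.1° off in angle. When it touched the bed, its centre was at 46 mm, which is the right height.
- **Other objects:** The caps and the brush match the first picture to about 0.1 pixel. The red spare tile's comparison gave a 0.5 pixel shift in one direction. Its image difference was as low as the others' and the arm never went near it, so I take this as noise.

**Disagreements along the way:**
- **Camera fits:** The side camera placed the jig and rack about 6 to 8 mm differently in y from the scene camera, so I relied on the wrist camera.
- **Lean in the rack:** I first read a small lean of the tile in the rack, but it was a misread colour boundary; a second picture showed the tile upright.

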